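# Lock the sample box with a key whose keyway must be felt for

### The job

The grey sample lockbox is shut but not locked, and a dish has been left standing on its keyhole: set that dish down flat in the white tray, beside the dish already there. Then take the yellow key from its blue stand, put it upright into the keyhole and, pressing only gently, turn it to and fro until it drops fully home, then turn it clockwise as far as it goes so that the bolt shoots into its keeper. Leave the key standing fully home in the lock and disturb nothing else on the table.

Things in the scene. Friction and masses are not known exactly. Their poses are not given: they have to be found in the camera images.
- safe: The lockbox, fixed, grey: 100 (x) x 120 (y) x 50 mm high, origin at the centre of its underside, x away from the robot at yaw 0. A red tick on the lid, between the keyhole and the far edge, shows the x axis. On the lid, along y and 40 mm from the centre towards -x, lies the sliding bolt with its guides and brass keeper, up to 10 mm above the lid
- keyhole (a point): Centre of the keyhole's mouth at the top of its steel ring, 52 mm above the table, 10 mm from the lockbox's centre towards +x; axes as the lockbox. The ring is 34 mm wide outside and 2 mm proud of the lid. The hole is a round bore 20 mm wide and 16 mm deep
- bore_bottom (a point): Centre of the bore's bottom, 16 mm below its mouth; axes as the lockbox. Here lies the dark core with a slot 18.4 x 8.0 mm. The slot's direction is hidden: at the start anywhere within 0.5 rad either way of the lockbox's x axis. The key's blade rests on the core until in line with the slot (within about 0.2 rad), then it can go 12 mm deeper; home, it has that play each way
- key_grip (a point): Point in the key's yellow bow where to grip it. z runs up along the key, x along its broad side. The bow is 34 (x) x 10 (y) x 44 mm high: its top is 18 mm above this point, its lower edge 26 mm below. Blade and bow lie in one plane; a half turn makes no difference. About 70 g. At the start it stands upright in its stand, free to turn
- key_shoulder (a point): Underside of the key's round shoulder (26 mm wide, 4 mm high, just under the bow), 30 mm below the grip point, axes as there. Fully home, the shoulder sits on the keyhole's steel ring
- key_tip (a point): Centre of the lower end of the key's flat blade, 28 mm below the shoulder's underside and 58 mm below the grip point, axes as there. The blade is 15 (along x) x 5 (along y) x 14 mm high, with a 10 mm round shank above it
- keyway_spring (a joint): How far the core has been pushed down against its spring (m): 0 at rest, 4000 N/m (so about 1 mm for 4 N), 0.008 at most. It returns to 0 when the blade drops into the slot. More than 0.006 is too rough
- lock (a joint): Turn of the core (rad): 0 unlocked at the start, grows clockwise seen from above, stops at 0.6, locked. It needs about 0.1 N m and stays where it is left. The slot turns with it, and it drives the bolt 21 mm into the keeper
- key_stand: Blue block 46 x 46 x 36 mm, fixed; origin at the centre of its underside. The key stands in a round hole 19 mm wide and 32 mm deep in its top, its shoulder resting on the block, its grip point 66 mm above the table
- dish_mid (a point): Centre of the lidded clear dish that stands on the keyhole's ring, 58 mm wide (the upper 9 mm) and 15 mm high, about 18 g; z is up. To be moved into the tray
- tray_floor (a point): Centre of the white tray's inner floor, 2 mm above the table. The tray is fixed, inside 166 (along its x) x 246 mm (along its y), with a rim 18 mm above the table
- other_dish_mid (a point): Centre of a second, equal dish already lying in the tray, anywhere in it
- bottle_mid (a point): Half-way up a white bottle with a blue cap, 48 mm wide, 105 mm high: leave it
- case_mid (a point): Half-way up a clear case with a black cap, 36 mm wide, 54 mm high: leave it
- oil_mid (a point): Half-way up a small white bottle with a black cap, 42 mm wide, 88 mm high, behind the lockbox: leave it
- beaker_mid (a point): Half-way up a small glass beaker, 42 mm wide, 50 mm high: leave it. Nearby, between it and the lockbox, stands the fixed black micromanipulator, and in front of that a joystick box; nothing nearer to the robot than the microscope is higher than 200 mm

How it is judged:
By the outcome, as a careful person would: the job done as asked, in the order asked, and still so for the second after the job is handed in, with the robot touching nothing.
It also fails if it takes over 72 s, if anything falls off the work surface, if the arm or the gripper's body presses on something with over 40 N, if the wrist force passes 120 N, or if a joint passes its speed limit or range.

### The arm

A 6-joint arm with a two-finger parallel gripper is mounted at the origin on a cart in front of the work surface, level with it; the furniture and walls round the work are solid. World frame = base frame: x ahead of the robot, y to its left, z up, the work surface at z = 0. Lengths are in m, angles in degrees, forces in N, time in s.
With the tool pointing down it reaches from about 0.3 to 0.75 m from the base axis. Payload 8.5 kg.
Tool frame: the origin (TCP) lies at the very end of the fingers, on their centre line; the grasp point (between the pads) lies 19 mm behind it; z points along the fingers, y is the line along which they close (so a half turn about z gives the same grasp; the last joint's range is limited). The gripper opens to 85 mm and grips with 20 to 120 N. Pads are 22 mm wide; open, the fingers measure 114 mm over their backs; the gripper's body (76 mm by 85 mm) begins 54 mm behind the grasp point. The pads swing forward as they close: fully open they stand 13 mm farther back than shut.
Start: joints at [-86.362, 21.807, 74.336, -0, 83.858, -12.336], TCP at [0.151, -0.529, 0.2] pointing down, gripper open.
Joint ranges: [-178.18, 178.18], [-50.72, 133.34], [12.68, 142.11], [-81.47, 261.47], [9.98, 163.14], [-165.26, 165.26]. Speed limits (degrees/s): [136.94, 136.94, 180, 180, 180, 180].

### API

Orientations are given as a 3x3 rotation matrix whose columns are the frame's x, y, z axes.
In Python, from rig import env, imaging gives the robot as it stands. The module is installed in compiled form; this text tells all that it offers.
- The arm moves only by the tool arm_command, never from a script. Its arguments are lists of equal length, an entry for each row: "turn": the turn, a rotation vector about the tool's x, y, z in units of 5 degrees (1.0 is 5 degrees), a list of three; "xyz": the shift along the tool's x, y, z in units of 50 mm (1.0 is 50 mm), a list of three; "claw": the finger opening in mm, from 0 to 85.4. A call has 1 to 12 rows; each row shifts and turns the commanded pose from where the row before left it, along the tool's axes as they then stand; what a row does not reach is not made up. A row lasts 1/10 s, in which the tool goes at most 50 mm and 8.59 degrees, less where a joint would pass 70% of its speed; a pose out of reach is approached as far as the arm can. A call is refused whole if a number of a shift passes 1 or a number of a turn 1, either way. A call with a gripper value outside its range is refused whole. The fingers move at their own pace and stop on an object; "squeeze" is the grip in N (left out, the last holds). Time passes only in rows, so rows that do not move let the fingers close. It gives the time, the measured TCP pose, the force, the opening and the grip force at its end, in the units of the state.
- env.observe(): the state, without advancing time (a new reading comes with each control period).
- imaging.get_image(name): name is "scene" or "top" or "wrist"; returns (picture, depth): 480x640x3 uint8, blue, green, red; 480x640 float32, m along the optical axis (not along the pixel's ray), 0 where there is no reading.
- imaging.camera_info(name): a dict with "camera_matrix" (3x3 intrinsics, pixels), "rvec" (rotation vector, rad) and "tvec" (3), from world to camera coordinates, as OpenCV has them. Camera axes: x right, y down, z forward; pixel columns grow to the right and rows downward; lengths in m; the calibration is good to about 2 mm. A picture is of the moment at which its call begins: read the wrist's pose just before it. camera_info takes no time and is no camera call; for the wrist camera it gives the pose at the moment of the call.
- env.close_job(): hands the job in; it is judged then, once.
The state is a dict: "time_s": time; "q": joint angles; "qvel": joint speeds; "joint_efforts": joint torques, N m; "position": TCP position; "tool_rot": TCP orientation; "ft_force": force on the tool from outside, world axes, zero at the start; "wrist_torque": the same for the moment, N m; "grip_width": finger opening in m; "gripper_force": force on a finger pad.
Only numpy, scipy, OpenCV 4.12 (cv2) and the standard library are available. Lean on these libraries where they do the work, as an engineer would, in place of code of your own. Each camera call takes 0.05 s, during which the arm holds its last target. There are 200 camera calls.

## Working session

There is one attempt and no reset: what is moved stays moved. The work goes in short steps, Python scripts to look and compute and a tool call to move; the robot and the scene stay as the last step left them, time stands still between calls to the robot, and variables do not carry over. Pictures are saved under pics/ and viewed, at most 10 in all, crops included, and the job is handed in when it is done.

Besides the shell and the picture viewer there is one more tool, called after "Call:" by a JSON object that holds its "name" and its "arguments", one argument or row to a line. arm_command: Moves the arm, as the interface text tells. Its arguments: {"type":"object","properties":{"turn":{"type":"array"},"xyz":{"type":"array"},"claw":{"type":"array"},"squeeze":{"type":"number"}},"required":["turn","xyz","claw"]}

```bash
mkdir -p pics; cat > h.py <<'E'
import numpy as np, cv2
from rig import env, imaging
def snap(n,f):
    im,d=imaging.get_image(n); ci=imaging.camera_info(n)
    cv2.imwrite(f'pics/{f}.png',im); np.savez(f'pics/{f}.npz',im=im,d=d,K=ci["camera_matrix"],r=ci["rvec"],t=ci["tvec"])
    return im,d
def load(f):
    z=np.load(f'pics/{f}.npz'); return z['im'],z['d'],z['K'],cv2.Rodrigues(z['r'])[0],z['t'].reshape(3)
def cloud(f):
    im,d,K,R,t=load(f); v,u=np.mgrid[:480,:640]
    c=np.stack([(u-K[0,2])/K[0,0]*d,(v-K[1,2])/K[1,1]*d,d],-1)
    w=(c-t)@R; w[d==0]=np.nan
    return im,w
def onplane(f,u,v,z):
    im,d,K,R,t=load(f); ray=R.T@np.linalg.inv(K)@np.array([u,v,1.]); o=-R.T@t
    return o+ray*(z-o[2])/ray[2]
E
python3 - <<'E'
from h import *
for n in("top","scene"): snap(n,n+"0")
o=env.observe(); print(o)
for n in("top","scene"):
    im,d,K,R,t=load(n+"0"); print(n,-R.T@t,K[0,0],R)
E
```

```text
{'time_s': 0.1, 'q': array([-8.63612843e+01,  2.18396290e+01,  7.43796329e+01,  1.13054973e-03,
        8.38594906e+01, -1.23389930e+01]), 'qvel': array([-0.02208448, -0.12384513, -0.21639591, -0.12578128,  0.04232768,
       -0.12146146]), 'joint_efforts': array([ 3.29177812e-03, -4.49222016e+01, -2.31660050e+01, -2.22379272e-04,
        3.66255947e-03, -1.35694404e-05]), 'position': array([ 0.15134855, -0.52844593,  0.19895471]), 'tool_rot': array([[ 9.61369457e-01,  2.75261263e-01, -6.76528351e-05],
       [ 2.75261094e-01, -9.61368527e-01,  1.37296477e-03],
       [ 3.12884711e-04, -1.33854859e-03, -9.99999055e-01]]), 'ft_force': array([-0.92497481,  0.11799715,  0.69108088]), 'wrist_torque': array([ 0.00407073, -0.00698564, -0.0284219 ]), 'gripper_force': 0.0, 'grip_width': 0.085432140776987}
top [0.41454487 0.0139823  1.14286597] 489.31039798681036 [[-0.01908598 -0.9998063  -0.00480447]
 [-0.99483465  0.0194698  -0.09962401]
 [ 0.09969826  0.00287824 -0.99501355]]
scene [ 0.84561642 -0.47096257  0.9746667 ] 542.9334238635995 [[ 0.84350023  0.53709086 -0.00638607]
 [ 0.4477827  -0.70970871 -0.54387886]
 [-0.29664461  0.45590236 -0.83913944]]
```

View pics/top0.png

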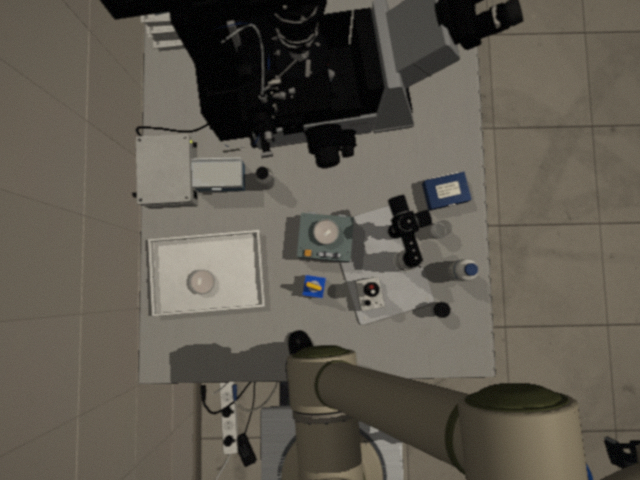

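View pics/scene0.png

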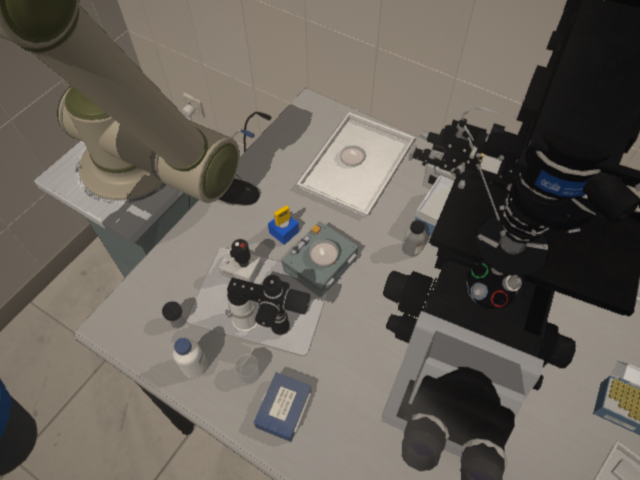

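The top view shows the lockbox at (325,238) with its dish at (325,231), the stand and key at (314,287), the tray at (205,272) with the other dish at (202,282), and the joystick at (371,293). The manipulator is at (405,230), right of the lockbox. The scene view agrees. Next I'll get coarse positions.

```bash
python3 - <<'E'
from h import *
for (n,u,v,z) in [("dish",325,231,.067),("key",314,287,.084),("stand",314,287,.036),("other",202,282,.017),("trayTL",148,238,.018),("trayTR",260,230,.018),("trayBL",151,316,.018),("trayBR",265,305,.018),("box TL",301,213,.05),("box TR",353,214,.05),("box BL",298,256,.05),("boxBR",351,261,.05),("oil",263,172,.088)]:
    print(n,onplane("top0",u,v,z).round(3))
im,w=cloud("top0")
# stand blue / key yellow
hsv=cv2.cvtColor(im,cv2.COLOR_BGR2HSV)
for nm,lo,hi in(("blue",(105,150,60),(130,255,255)),("yellow",(18,130,100),(35,255,255))):
    m=cv2.inRange(hsv,lo,hi); m[:, :290]=0; m[:,340:]=0; m[:265]=0;m[310:]=0
    p=w[m>0]; print(nm,len(p),np.nanmean(p,0).round(3),np.nanmin(p,0).round(3),np.nanmax(p,0).round(3)); 
    q=np.argwhere(m>0)[:,::-1].astype(np.float32); print(cv2.minAreaRect(q))
    if nm=="yellow":
        e=p[p[:,2]>.07]; e=e-e.mean(0); u,s,vt=np.linalg.svd(e[:,:2]); print(vt,s,len(e))
E
```

```text
dish [0.545 0.005 0.067]
key [0.422 0.031 0.084]
stand [0.423 0.032 0.036]
other [0.439 0.289 0.017]
trayTL [0.543 0.415 0.018]
trayTR [0.557 0.155 0.018]
trayBL [0.364 0.405 0.018]
trayBR [0.384 0.145 0.018]
box TL [0.589 0.058 0.05 ]
box TR [ 0.585 -0.059  0.05 ]
box BL [0.492 0.067 0.05 ]
boxBR [ 0.479 -0.052  0.05 ]
oil [0.676 0.139 0.088]
blue 217 [0.424 0.033 0.037] [0.402 0.009 0.03 ] [0.448 0.057 0.043]
((313.6000061035156, 286.29998779296875), (19.374725341796875, 19.65757179260254), 8.130102157592773)
yellow 64 [0.424 0.033 0.084] [0.418 0.018 0.078] [0.431 0.049 0.09 ]
((313.2068786621094, 285.9827575683594), (14.855627059936523, 4.642383575439453), 21.801410675048828)
[[-0.34367134 -0.93908999]
 [ 0.93908999 -0.34367134]] [0.06895779 0.02180505] 64
```

Call:
{"name": "arm_command", "arguments": {
  "turn": [
    [0, 0, 1],
    [0, 0, 1],
    [0, 0, 1],
    [0, 0, 1],
    [0, 0, 0],
    [0, 0, 0],
    [0, 0, 0],
    [0, 0, 0],
    [0, 0, 0],
    [0, 0, 0],
    [0, 0, 0]
  ],
  "xyz": [
    [0, 0, -0.5],
    [0, 0, -0.5],
    [0, 0, -0.5],
    [0, 0, -0.5],
    [0.47, -0.82, 0],
    [0.47, -0.82, 0],
    [0.47, -0.82, 0],
    [0.47, -0.82, 0],
    [0.47, -0.82, 0],
    [0.47, -0.82, 0],
    [0.47, -0.82, 0]
  ],
  "claw": [85, 85, 85, 85, 85, 85, 85, 85, 85, 85, 85]
}}

```text
time_s: 1.2
position: [0.3361, -0.2522, 0.2994]
tool_rot: [[0.997, -0.071, -0.0], [-0.071, -0.997, 0.0], [-0.0, -0.0, -1.0]]
ft_force: [1.0, -0.6, -0.4]
grip_width: 0.0848
gripper_force: 0.0
```

Call:
{"name": "arm_command", "arguments": {
  "turn": [
    [0, 0, 0],
    [0, 0, 0],
    [0, 0, 0],
    [0, 0, 0],
    [0, 0, 0],
    [0, 0, 0],
    [0, 0, 0]
  ],
  "xyz": [
    [0.47, -0.82, 0],
    [0.47, -0.82, 0],
    [0.47, -0.82, 0],
    [0.47, -0.82, 0],
    [0.47, -0.82, 0],
    [0.47, -0.82, 0],
    [0.3, -0.7, 0]
  ],
  "claw": [85, 85, 85, 85, 85, 85, 85]
}}

```text
time_s: 1.9
position: [0.5119, 0.0176, 0.299]
tool_rot: [[0.998, -0.069, -0.001], [-0.069, -0.998, 0.0], [-0.001, -0.0, -1.0]]
ft_force: [0.4, -1.6, -0.7]
grip_width: 0.0852
gripper_force: 0.0
```

```bash
python3 - <<'E'
from h import *
snap("wrist","w1"); o=env.observe(); print(o['time_s'],o['position'],o['tool_rot'])
im,d,K,R,t=load("w1"); print(-R.T@t,K[0,0],R)
E
```

```text
1.95 [0.51299645 0.02132361 0.29860284] [[ 9.97820609e-01 -6.59816018e-02 -6.78403347e-04]
 [-6.59797030e-02 -9.97817787e-01  2.51837416e-03]
 [-8.43089287e-04 -2.46812478e-03 -9.99996599e-01]]
[0.58062373 0.01711993 0.47294539] 398.55836710886416 [[-0.06720728 -0.99773492 -0.00286412]
 [-0.96231287  0.06406257  0.26429136]
 [-0.26350924  0.02051848 -0.96443863]]
```

View pics/w1.png

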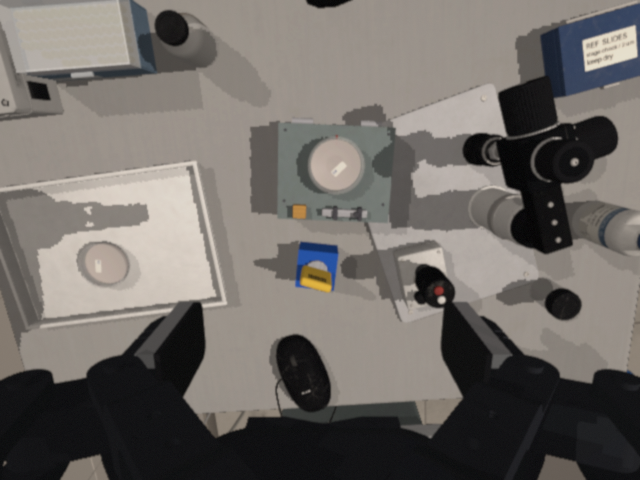

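The wrist view shows the lockbox at (336,172) with the dish at (336,164), the stand at (318,267), the key at (317,278), the other dish at (104,264) and the oil bottle at (175,30). I'll measure from a settled view.

```bash
cat >> h.py <<'E'
def rect(p):
    (c,s,a)=cv2.minAreaRect((p[:,:2]*1000).astype(np.float32)); return np.round(c,1),np.round(s,1),round(a,2)
E
python3 - <<'E'
from h import *
snap("wrist","w2"); snap("wrist","w3"); o=env.observe(); print(o['time_s'],o['position'],o['tool_rot'][:,0])
im,w=cloud("w3"); hsv=cv2.cvtColor(im,cv2.COLOR_BGR2HSV)
def sel(x0,x1,y0,y1,z0,z1,m=None):
    k=(w[...,0]>x0)&(w[...,0]<x1)&(w[...,1]>y0)&(w[...,1]<y1)&(w[...,2]>z0)&(w[...,2]<z1)
    if m is not None:k&=m
    k=cv2.morphologyEx(k.astype(np.uint8),cv2.MORPH_OPEN,np.ones((3,3)))>0
    return w[k]
p=sel(.46,.62,-.08,.1,.046,.054); print("lid",rect(p),np.median(p[:,2]),len(p))
p=sel(.5,.6,-.05,.06,.061,.075); print("dish",rect(p),cv2.minEnclosingCircle((p[:,:2]*1000).astype(np.float32)),p.mean(0),np.median(p[:,2]))
p=sel(.39,.47,-.01,.07,.031,.039); print("stand",rect(p),np.median(p[:,2]))
yl=(hsv[...,0]>15)&(hsv[...,0]<35)&(hsv[...,1]>120)
p=sel(.39,.47,-.01,.07,.081,.09,yl); print("keytop",rect(p),p.mean(0),np.median(p[:,2]))
p=sel(.39,.5,.2,.4,.01,.025); print("other",rect(p),cv2.minEnclosingCircle((p[:,:2]*1000).astype(np.float32)),p.mean(0))
p=sel(.34,.6,.12,.43,.014,.022); print("rim",rect(p))
red=((hsv[...,0]<8)|(hsv[...,0]>172))&(hsv[...,1]>100)
ys,xs=np.nonzero(red[110:230,270:400]); print("red",xs.mean()+270 if len(xs) else None,ys.mean()+110 if len(ys) else None,len(xs))
for nm,a in(("oil",(.62,.76,.08,.22,.05,.1)),("mouse",(.3,.4,-.02,.08,.01,.05)),("joy",(.37,.46,-.12,-.03,.02,.15)),("manip",(.44,.7,-.25,-.055,.03,.25))):
    p=sel(*a); print(nm,p.min(0).round(3),p.max(0).round(3))
cv2.imwrite("pics/w3c.png",cv2.resize(im[110:310,260:420],None,fx=4,fy=3,interpolation=cv2.INTER_CUBIC)[:600])
E
```

```text
2.05 [0.51125119 0.01701658 0.29878098] [ 0.99776872 -0.06674978 -0.00143213]
lid (array([534.9,   2.6]), array([120.3, 100.1]), 83.59) 0.05026628775258593 7675
dish (array([544.8,   1.2]), array([56.5, 56.4]), 86.01) ((544.923583984375, 1.1974724531173706), 28.998828887939453) [0.54540464 0.00120274 0.06724681] 0.06726028730597969
stand (array([424.9,  30.7]), array([46.1, 46.7]), 79.85) 0.03618190853726212
keytop (array([425.5,  30.5]), array([32.4,  8.8]), 68.54) [0.42602187 0.03018205 0.08376044] 0.08393620645622592
other (array([432.9, 332.9]), array([ 57.8, 147.9]), 11.69) ((424.4398193359375, 331.77679443359375), 75.53874206542969) [0.44078309 0.29348398 0.01681283]
rim (array([462. , 279.1]), array([177.2, 258.7]), 3.6)
red None None 0
oil [0.653 0.118 0.05 ] [0.711 0.22  0.091]
mouse [0.3   0.041 0.01 ] [0.326 0.08  0.03 ]
joy [ 0.37 -0.12  0.02] [ 0.443 -0.063  0.111]
manip [ 0.44 -0.25  0.03] [ 0.666 -0.055  0.196]
```

View pics/w3c.png

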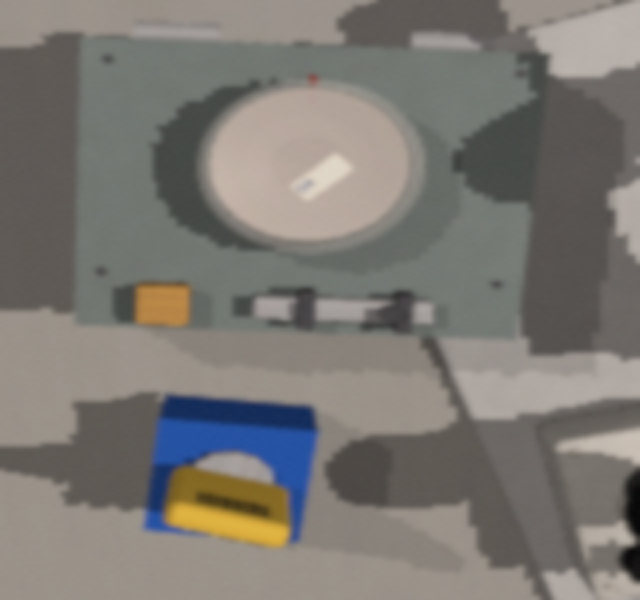

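The crop shows the bolt and brass keeper on the robot side of the lid, the red tick at the far edge, and the key with its broad side roughly along y.

```bash
python3 - <<'E'
from h import *
print("other",onplane("w3",104,263,.017).round(4))
for f in("w3","top0","scene0"):
    im,w=cloud(f); p=w.reshape(-1,3)
    for z0 in(.075,.12,.16):
        for nm,c in(("hole",(.5448,.0015)),("key",(.4255,.0305))):
            k=(p[:,2]>z0)&(p[:,2]<.2)&(p[:,0]<.62)&(p[:,0]>.38); q=p[k]; r=np.hypot(*(q[:,:2]-c).T)
            r[r<.03]=9; i=np.argsort(r)[:30:10]; print(f,nm,z0,r[i].round(3),q[i].round(3).tolist())
    k=(p[:,0]>.38)&(p[:,0]<.5)&(p[:,1]>.24)&(p[:,1]<.34)&(p[:,2]>.012)&(p[:,2]<.02); q=p[k]
    if len(q): print("dish2",np.median(q,0),rect(q))
E
```

```text
other [0.4446 0.2868 0.017 ]
w3 hole 0.075 [0.117 0.118 0.118] [[0.435, 0.042, 0.081], [0.433, 0.037, 0.075], [0.434, 0.041, 0.077]]
w3 key 0.075 [0.107 0.108 0.108] [[0.418, -0.076, 0.08], [0.415, -0.077, 0.092], [0.415, -0.077, 0.082]]
w3 hole 0.12 [0.135 0.136 0.136] [[0.558, -0.133, 0.159], [0.558, -0.134, 0.161], [0.559, -0.134, 0.151]]
w3 key 0.12 [0.199 0.199 0.2  ] [[0.523, -0.143, 0.152], [0.524, -0.143, 0.149], [0.523, -0.143, 0.15]]
w3 hole 0.16 [0.136 0.136 0.137] [[0.558, -0.134, 0.161], [0.555, -0.134, 0.163], [0.554, -0.135, 0.164]]
w3 key 0.16 [0.2   0.2   0.201] [[0.524, -0.143, 0.16], [0.525, -0.143, 0.162], [0.524, -0.144, 0.163]]
dish2 [0.44248646 0.2876747  0.01702729] (array([420.9, 282.9]), array([101.8,  58.9]), 16.65)
top0 hole 0.075 [0.119 0.121 0.122] [[0.433, 0.042, 0.082], [0.431, 0.042, 0.086], [0.431, 0.046, 0.084]]
top0 key 0.075 [0.105 0.107 0.108] [[0.418, -0.074, 0.083], [0.41, -0.075, 0.091], [0.407, -0.076, 0.079]]
top0 hole 0.12 [0.133 0.134 0.135] [[0.556, -0.131, 0.156], [0.561, -0.131, 0.154], [0.552, -0.133, 0.127]]
top0 key 0.12 [0.197 0.198
[... 427 characters left out ...]
4, 0.039, 0.083], [0.43, 0.03, 0.083], [0.431, 0.036, 0.081]]
scene0 key 0.075 [0.108 0.111 0.112] [[0.415, -0.077, 0.106], [0.418, -0.08, 0.105], [0.427, -0.082, 0.109]]
scene0 hole 0.12 [0.135 0.137 0.139] [[0.559, -0.133, 0.164], [0.559, -0.135, 0.164], [0.55, -0.137, 0.166]]
scene0 key 0.12 [0.201 0.203 0.204] [[0.484, -0.162, 0.147], [0.482, -0.165, 0.149], [0.498, -0.16, 0.15]]
scene0 hole 0.16 [0.135 0.139 0.141] [[0.559, -0.133, 0.164], [0.554, -0.137, 0.166], [0.558, -0.139, 0.165]]
scene0 key 0.16 [0.208 0.211 0.211] [[0.552, -0.135, 0.164], [0.543, -0.144, 0.194], [0.558, -0.134, 0.165]]
dish2 [0.44191132 0.28912853 0.01752307] (array([421.1, 285.3]), array([100.7,  61. ]), 15.06)
```

Call:
{"name": "arm_command", "arguments": {
  "turn": [
    [0, 0, 0],
    [0, 0, 0],
    [0, 0, 0],
    [0, 0, 0],
    [0, 0, 0],
    [0, 0, 0],
    [0, 0, 0]
  ],
  "xyz": [
    [0.35, 0.135, 0.4],
    [0.35, 0.135, 0.7],
    [0, 0, 0.9],
    [0, 0, 0.9],
    [0, 0, 0.9],
    [0, 0, 0.3],
    [0, 0, 0]
  ],
  "claw": [70, 70, 70, 70, 70, 70, 70],
  "squeeze": 20
}}

```text
time_s: 2.75
position: [0.5432, -0.0014, 0.0924]
tool_rot: [[0.997, -0.072, -0.005], [-0.072, -0.997, 0.001], [-0.005, -0.001, -1.0]]
ft_force: [-0.3, -0.9, 0.3]
grip_width: 0.0699
gripper_force: 0.0
```

Call:
{"name": "arm_command", "arguments": {
  "turn": [
    [0, 0, 0],
    [0, 0, 0],
    [0, 0, 0],
    [0, 0, 0]
  ],
  "xyz": [
    [0.02, -0.03, 0.3],
    [0, 0, 0.3],
    [0, 0, 0.2],
    [0, 0, 0]
  ],
  "claw": [70, 70, 70, 70]
}}

```text
time_s: 3.15
position: [0.5458, 0.0004, 0.0545]
tool_rot: [[0.997, -0.071, -0.001], [-0.071, -0.997, 0.0], [-0.001, -0.0, -1.0]]
ft_force: [0.6, -0.1, 0.2]
grip_width: 0.0702
gripper_force: 0.0
```

```bash
python3 - <<'E'
from h import *
import time
for i in range(3): 
    snap("wrist","w4"); o=env.observe(); print(o['time_s'],o['position'],o['tool_rot'][:,0],o['ft_force'],o['grip_width'])
E
```

```text
3.2 [5.46164617e-01 4.41806600e-04 5.50995351e-02] [ 9.97502316e-01 -7.06327209e-02  3.85679423e-04] [0.55929121 0.36840941 0.87156635] 0.0700218993170031
3.25 [5.46452732e-01 4.69988745e-04 5.54665619e-02] [ 0.99750516 -0.07058118  0.00132181] [-0.29031401 -0.21839154 -0.37973017] 0.0699640309100699
3.3 [5.46554670e-01 5.40668005e-04 5.55701941e-02] [ 0.9975167  -0.07040984  0.0017012 ] [0.94479624 0.05105095 0.37753939] 0.07012935205380039
```

View pics/w4.png

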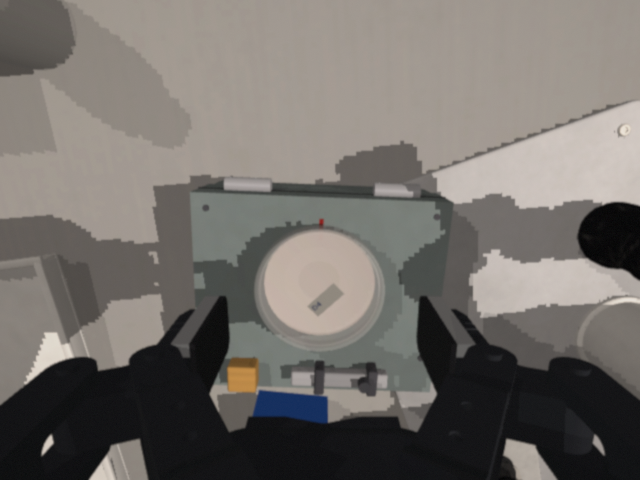

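The open fingers straddle the dish (320,285) evenly, left pad at (215,300) and right pad at (430,300). I'll go 3 mm lower and close.

Call:
{"name": "arm_command", "arguments": {
  "turn": [
    [0, 0, 0],
    [0, 0, 0],
    [0, 0, 0],
    [0, 0, 0],
    [0, 0, 0],
    [0, 0, 0]
  ],
  "xyz": [
    [-0.02, 0, 0.06],
    [0, 0, 0],
    [0, 0, 0],
    [0, 0, 0],
    [0, 0, 0],
    [0, 0, 0]
  ],
  "claw": [68, 62, 56, 52, 50, 50],
  "squeeze": 20
}}

```text
time_s: 3.9
position: [0.545, 0.0009, 0.0515]
tool_rot: [[0.998, -0.07, 0.0], [-0.07, -0.998, -0.0], [0.0, 0.0, -1.0]]
ft_force: [-0.3, 0.1, -0.1]
grip_width: 0.05
gripper_force: 0.0
```

```bash
python3 - <<'E'
from h import *
snap("wrist","w5"); o=env.observe(); print(o['position'],o['ft_force'],o['grip_width'],o['gripper_force'])
im,w=cloud("w5"); d=w[...,2]
for v in range(230,320,10): print(v,[round(float(d[v,u]),3) for u in range(200,441,20)])
E
```

```text
[0.54503934 0.00091885 0.05154594] [-0.67595311  0.71509374 -0.19890494] 0.050408926117385885 0.0
230 [0.05, 0.05, 0.051, 0.05, 0.05, 0.065, 0.066, 0.066, 0.05, 0.05, 0.051, 0.05, 0.05]
240 [0.051, 0.05, 0.05, 0.051, 0.067, 0.068, 0.068, 0.068, 0.065, 0.051, 0.051, 0.05, 0.05]
250 [0.05, 0.05, 0.05, 0.051, 0.067, 0.066, 0.068, 0.067, 0.068, 0.05, 0.049, 0.049, 0.051]
260 [0.051, 0.05, 0.05, 0.051, 0.067, 0.067, 0.067, 0.067, 0.068, 0.051, 0.05, 0.05, 0.049]
270 [0.05, 0.05, 0.05, 0.066, 0.067, 0.067, 0.067, 0.067, 0.068, 0.067, 0.051, 0.05, 0.05]
280 [0.052, 0.05, 0.05, 0.068, 0.067, 0.066, 0.068, 0.066, 0.066, 0.067, 0.05, 0.051, 0.049]
290 [0.05, 0.05, 0.049, 0.067, 0.068, 0.069, 0.066, 0.069, 0.067, 0.068, 0.051, 0.05, 0.05]
300 [0.049, 0.05, 0.099, 0.067, 0.066, 0.068, 0.068, 0.067, 0.068, 0.067, 0.099, 0.05, 0.05]
310 [0.05, 0.097, 0.107, 0.067, 0.066, 0.066, 0.067, 0.068, 0.067, 0.067, 0.107, 0.098, 0.05]
```

View pics/w5.png

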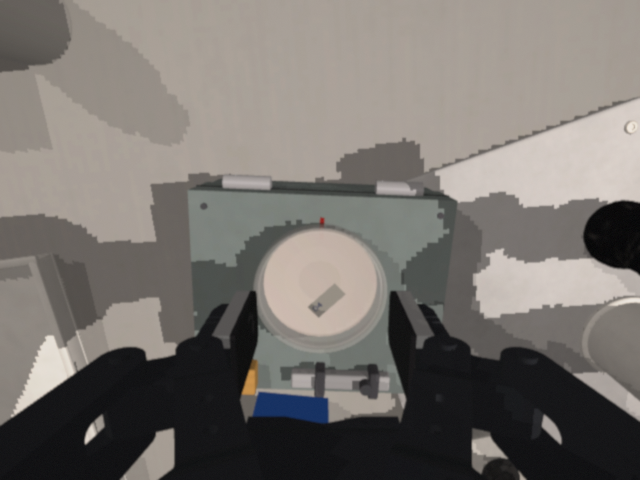

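The fingers flank the dish (256 and 389 at row 292), but with no force. I'll measure the visible fingertip points.

```bash
python3 - <<'E'
from h import *
for f in("w5","w4"):
    im,w=cloud(f)
    k=(w[...,2]>.072)&(w[...,2]<.2)
    vs,us=np.nonzero(k&(np.arange(640)[None]>180)&(np.arange(640)[None]<470))
    o=np.argsort(vs)[:400:25]
    for i in o: print(f,us[i],vs[i],w[vs[i],us[i]].round(4))
    p=w[k&(np.arange(480)[:,None]<330)]; print(p.min(0),p.max(0))
snap("scene","s5"); im,w=cloud("s5")
k=(abs(w[...,0]-.545)<.07)&(abs(w[...,1])<.07)&(w[...,2]>.045)
vs,us=np.nonzero(k); print(us.min(),us.max(),vs.min(),vs.max())
cv2.imwrite("pics/s5c.png",cv2.resize(cv2.imread("pics/s5.png")[170:320,230:430],None,fx=4,fy=4,interpolation=cv2.INTER_CUBIC))
E
```

```text
w5 236 291 [0.5589 0.0326 0.0901]
w5 397 291 [ 0.555  -0.0261  0.0907]
w5 248 292 [0.5592 0.0277 0.0926]
w5 407 292 [ 0.5547 -0.0295  0.0915]
w5 391 293 [ 0.5544 -0.0239  0.0907]
w5 240 294 [0.5587 0.0306 0.0927]
w5 400 294 [ 0.5547 -0.0267  0.093 ]
w5 248 295 [0.5587 0.0275 0.0941]
w5 405 295 [ 0.5551 -0.0281  0.095 ]
w5 252 296 [0.5587 0.0258 0.0954]
w5 409 296 [ 0.5547 -0.0295  0.0951]
w5 254 297 [0.5566 0.026  0.0912]
w5 411 297 [ 0.5549 -0.0299  0.0966]
w5 255 298 [0.5553 0.0262 0.0891]
w5 412 298 [ 0.5545 -0.0302  0.0965]
w5 255 299 [0.5543 0.0265 0.0878]
[ 0.53842944 -0.03739389  0.08589208] [0.56008474 0.03995595 0.12120592]
w4 205 296 [0.5614 0.042  0.0994]
w4 427 296 [ 0.5558 -0.0361  0.0994]
w4 215 297 [0.5611 0.0382 0.1003]
w4 434 297 [ 0.5556 -0.0384  0.1003]
w4 221 298 [0.561  0.0358 0.1015]
w4 438 298 [ 0.5551 -0.0398  0.1003]
w4 224 299 [0.5596 0.0356 0.0989]
w4 441 299 [ 0.5552 -0.0405  0.1015]
w4 225 300 [0.5586 0.0357 0.0976]
w4 442 300 [ 0.5553 -0.0405  0.1026]
w4 224 301 [0.5591 0.0355 0.0997]
w4 441 301 [ 0.5556 -0.0398  0.1039]
w4 222 302 [0.5597 0.0356 0.1018]
w4 439 302 [ 0.5556 -0.0389  0.1047]
w4 219 303 [0.5609 0.0355 0.1055]
w4 436 303 [ 0.5559 -0.0375  0.106 ]
[ 0.54130866 -0.04773992  0.09443745] [0.56221488 0.04984523 0.12543456]
265 370 72 288
```

View pics/s5c.png

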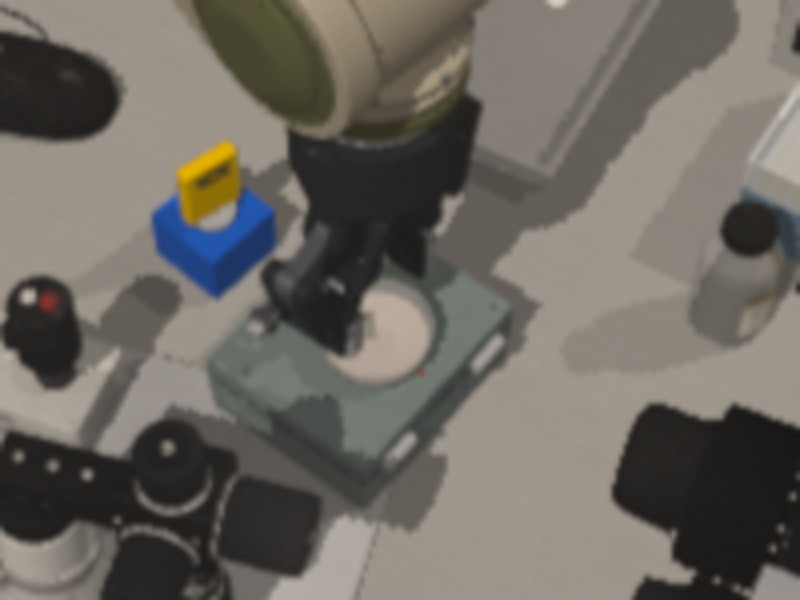

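The scene crop suggests the fingertips sit above the dish top. I'll check tip height in the scene depth.

```bash
python3 - <<'E'
from h import *
im,w=cloud("s5")
g=im.max(2)
for v in range(244,264,2): print(v,[(int(g[v,u]),)+tuple(w[v,u].round(3)) for u in range(308,324,5)])
_,_,K,R,t=load("w5"); print(-R.T@t, env.observe()['position'])
def proj(f,P):
    _,_,K,R,t=load(f); c=K@(R@np.array(P)+t); return (c[:2]/c[2]).round(1)
for z in(.052,.06,.07,.08,.09): print(z,proj("w5",(.556,.027,z)),proj("s5",(.556,-.027,z)))
E
```

```text
244 [(37, np.float64(0.554), np.float64(-0.062), np.float64(0.188)), (31, np.float64(0.543), np.float64(-0.031), np.float64(0.138)), (36, np.float64(0.555), np.float64(-0.032), np.float64(0.15)), (185, np.float64(0.534), np.float64(0.017), np.float64(0.067))]
246 [(33, np.float64(0.552), np.float64(-0.059), np.float64(0.176)), (30, np.float64(0.547), np.float64(-0.036), np.float64(0.141)), (38, np.float64(0.554), np.float64(-0.03), np.float64(0.139)), (185, np.float64(0.538), np.float64(0.012), np.float64(0.07))]
248 [(33, np.float64(0.552), np.float64(-0.06), np.float64(0.171)), (33, np.float64(0.549), np.float64(-0.039), np.float64(0.141)), (41, np.float64(0.554), np.float64(-0.031), np.float64(0.135)), (160, np.float64(0.54), np.float64(0.008), np.float64(0.069))]
250 [(33, np.float64(0.552), np.float64(-0.06), np.float64(0.165)), (33, np.float64(0.552), np.float64(-0.044), np.float64(0.143)), (60, np.float64(0.556), np.float64(-0.034), np.float64(0.133)), (157, np.float64(0.543), np.float64(0.004), np.float64(0.07))]
252 [(35, np.float64(0.552), np.float64(-0.059), np.float64(0.1
[... 1048 characters left out ...]
), (149, np.float64(0.538), np.float64(-0.025), np.float64(0.068)), (176, np.float64(0.547), np.float64(-0.02), np.float64(0.069)), (180, np.float64(0.555), np.float64(-0.016), np.float64(0.071))]
262 [(108, np.float64(0.527), np.float64(-0.026), np.float64(0.052)), (110, np.float64(0.537), np.float64(-0.023), np.float64(0.057)), (173, np.float64(0.548), np.float64(-0.022), np.float64(0.066)), (176, np.float64(0.557), np.float64(-0.018), np.float64(0.069))]
[ 0.61253621 -0.00309632  0.22592389] [0.54501217 0.00092434 0.05152757]
0.052 [266.3 264.3] [320.3 269.3]
0.06 [263.8 270.1] [320.2 267.2]
0.07 [260.4 278.1] [320.2 264.6]
0.08 [256.5 287.1] [320.2 262. ]
0.09 [252.2 297.3] [320.1 259.3]
```

Both cameras put the fingertips at z≈0.087, about 35 mm above the reported TCP. So I'll correct by measurement: reopen, go lower in steps, and watch the force.

Call:
{"name": "arm_command", "arguments": {
  "turn": [
    [0, 0, 0],
    [0, 0, 0],
    [0, 0, 0],
    [0, 0, 0],
    [0, 0, 0],
    [0, 0, 0],
    [0, 0, 0],
    [0, 0, 0]
  ],
  "xyz": [
    [0, 0, 0],
    [0, 0, 0],
    [0, 0, 0],
    [0, 0, 0.1],
    [0, 0, 0.15],
    [0, 0, 0.15],
    [0, 0, 0.1],
    [0, 0, 0]
  ],
  "claw": [70, 70, 70, 70, 70, 70, 70, 70]
}}

```text
time_s: 4.8
position: [0.5445, 0.001, 0.0255]
tool_rot: [[0.998, -0.07, -0.002], [-0.07, -0.998, 0.0], [-0.002, -0.0, -1.0]]
ft_force: [0.0, 0.4, 0.4]
grip_width: 0.0698
gripper_force: 0.0
```

```bash
python3 - <<'E'
from h import *
snap("wrist","w6");snap("wrist","w6"); o=env.observe(); print(o['time_s'],o['position'],o['ft_force'],o['grip_width'])
im,w=cloud("w6"); d=w[...,2]
k=(w[...,2]>.045)&(w[...,2]<.2)&(im.max(2)<70)&(abs(w[...,1])>.031)&(abs(w[...,1])<.06)&(w[...,0]>.55)&(w[...,0]<.565)
p=w[k]; print(np.percentile(p,[0,1,5,20,50],axis=0).round(4))
for u in(210,220,230,420,430,440):print(u,[(v,round(float(d[v,u]),3)) for v in range(270,320,4)])
E
```

```text
4.9 [0.54506129 0.00091406 0.0264267 ] [-0.31098216  0.58625475  0.3697369 ] 0.07031208738685966
[[ 0.55   -0.06    0.0494]
 [ 0.5501 -0.0595  0.0724]
 [ 0.5508 -0.0574  0.0848]
 [ 0.5534 -0.0535  0.1116]
 [ 0.5559  0.0368  0.1209]]
210 [(270, 0.05), (274, 0.051), (278, 0.05), (282, 0.05), (286, 0.051), (290, 0.05), (294, 0.051), (298, 0.072), (302, 0.076), (306, 0.079), (310, 0.082), (314, 0.085), (318, 0.088)]
220 [(270, 0.051), (274, 0.05), (278, 0.051), (282, 0.05), (286, 0.049), (290, 0.052), (294, 0.052), (298, 0.072), (302, 0.076), (306, 0.076), (310, 0.077), (314, 0.076), (318, 0.077)]
230 [(270, 0.05), (274, 0.051), (278, 0.051), (282, 0.052), (286, 0.05), (290, 0.05), (294, 0.05), (298, 0.051), (302, 0.051), (306, 0.051), (310, 0.05), (314, 0.05), (318, 0.051)]
420 [(270, 0.051), (274, 0.051), (278, 0.05), (282, 0.049), (286, 0.051), (290, 0.051), (294, 0.051), (298, 0.068), (302, 0.068), (306, 0.069), (310, 0.069), (314, 0.07), (318, 0.07)]
430 [(270, 0.05), (274, 0.05), (278, 0.051), (282, 0.051), (286, 0.051), (290, 0.051), (294, 0.05), (298, 0.072), (302, 0.075), (306, 0.078), (310, 0.082), (314, 0.081), (318, 0.082)]
440 [(270, 0.05), (274, 0.05), (278, 0.05), (282, 0.049), (286, 0.049), (290, 0.05), (294, 0.05), (298, 0.072), (302, 0.074), (306, 0.079), (310, 0.082), (314, 0.085), (318, 0.088)]
```

Call:
{"name": "arm_command", "arguments": {
  "turn": [
    [0, 0, 0],
    [0, 0, 0],
    [0, 0, 0],
    [0, 0, 0],
    [0, 0, 0],
    [0, 0, 0],
    [0, 0, 0]
  ],
  "xyz": [
    [0, 0, 0.15],
    [0, 0, 0],
    [0, 0, 0],
    [0, 0, 0],
    [0, 0, 0],
    [0, 0, 0],
    [0, 0, 0]
  ],
  "claw": [70, 66, 62, 58, 54, 50, 46],
  "squeeze": 20
}}

```text
time_s: 5.6
position: [0.5452, 0.001, 0.0195]
tool_rot: [[0.998, -0.07, 0.001], [-0.07, -0.998, -0.0], [0.001, -0.0, -1.0]]
ft_force: [-2.1, 1.5, 5.5]
grip_width: 0.0564
gripper_force: 21.3
```

Call:
{"name": "arm_command", "arguments": {
  "turn": [
    [0, 0, 0],
    [0, 0, 0],
    [0, 0, 0],
    [0, 0, 0],
    [0, 0, 0],
    [0, 0, 0],
    [0, 0, 0]
  ],
  "xyz": [
    [0, 0, -0.1],
    [0, 0, -0.3],
    [0, 0, -0.5],
    [0, 0, -0.7],
    [0, 0, -0.4],
    [0, 0, 0],
    [0, 0, 0]
  ],
  "claw": [46, 46, 46, 46, 46, 46, 46]
}}

```text
time_s: 6.3
position: [0.5448, 0.0009, 0.1187]
tool_rot: [[0.998, -0.07, -0.0], [-0.07, -0.998, 0.0], [-0.0, 0.0, -1.0]]
ft_force: [-0.0, -0.2, -0.4]
grip_width: 0.0566
gripper_force: 21.5
```

```bash
python3 - <<'E'
from h import *
snap("wrist","w7"); snap("wrist","w7"); o=env.observe(); print(o['time_s'],o['position'],o['ft_force'],o['grip_width'],o['gripper_force'])
im,w=cloud("w7")
cv2.imwrite("pics/w7c.png",im[150:420,150:490])
k=(im.min(2)>120)&(w[...,2]>.12)&(abs(w[...,1])<.05); p=w[k]; print(len(p),p.mean(0),np.percentile(p,[2,98],axis=0))
A=np.c_[p[:,:2]-p[:,:2].mean(0),np.ones(len(p))]; print("plane",np.linalg.lstsq(A,p[:,2],rcond=None)[0])
k=(w[...,2]>.044)&(w[...,2]<.054)&(abs(w[...,0]-.545)<.08)&(abs(w[...,1])<.08); print("lid",rect(w[k]))
E
```

```text
6.4 [0.54434278 0.00102399 0.11782076] [ 0.55298375  0.42048777 -0.03352341] 0.05653062636397204 21.5098683963879
15943 [0.5496581  0.00138916 0.16532763] [[ 0.52094963 -0.0227235   0.16410589]
 [ 0.57201735  0.02534614  0.16650307]]
plane [-0.00510727  0.0089084   0.16532763]
lid (array([546.9,   3.3]), array([120.5,  78. ]), 83.62)
```

View pics/w7c.png

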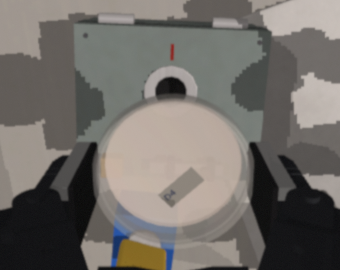

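The dish is held level, with its top 47.5 mm above the reported TCP. The keyhole ring is now visible at crop (171,90). I'll carry the dish to the tray.

Call:
{"name": "arm_command", "arguments": {
  "turn": [
    [0, 0, -1],
    [0, 0, -1],
    [0, 0, -1],
    [0, 0, -1],
    [0, 0, -1],
    [0, 0, -1],
    [0, 0, -1],
    [0, 0, -1],
    [0, 0, -1],
    [0, 0, -1],
    [0, 0, -1],
    [0, 0, -1]
  ],
  "xyz": [
    [0, 0, 0],
    [0, 0, 0],
    [0, 0, 0],
    [0, 0, 0],
    [0, 0, 0],
    [0, 0, 0],
    [0, 0, 0],
    [0, 0, 0],
    [0, 0, 0],
    [0, 0, 0],
    [0, 0, 0],
    [0, 0, 0]
  ],
  "claw": [46, 46, 46, 46, 46, 46, 46, 46, 46, 46, 46, 46]
}}

```text
time_s: 7.6
position: [0.5445, 0.001, 0.1177]
tool_rot: [[0.557, 0.831, -0.002], [0.831, -0.557, 0.0], [-0.001, -0.002, -1.0]]
ft_force: [-0.4, 0.0, 0.3]
grip_width: 0.056
gripper_force: 21.5
```

Call:
{"name": "arm_command", "arguments": {
  "turn": [
    [0, 0, -1],
    [0, 0, -1],
    [0, 0, -1],
    [0, 0, -1],
    [0, 0, -1],
    [0, 0, -1],
    [0, 0, 0],
    [0, 0, 0],
    [0, 0, 0],
    [0, 0, 0],
    [0, 0, 0],
    [0, 0, 0]
  ],
  "xyz": [
    [0, 0, 0],
    [0, 0, 0],
    [0, 0, 0],
    [0, 0, 0],
    [0, 0, 0],
    [0, 0, 0],
    [0.78, -0.37, 0],
    [0.78, -0.37, 0],
    [0.78, -0.37, 0],
    [0.78, -0.37, 0],
    [0.78, -0.37, 0],
    [0, 0, 0]
  ],
  "claw": [46, 46, 46, 46, 46, 46, 46, 46, 46, 46, 46, 46]
}}

```text
time_s: 8.8
position: [0.4638, 0.2055, 0.118]
tool_rot: [[0.065, 0.998, -0.003], [0.998, -0.065, 0.0], [0.0, -0.003, -1.0]]
ft_force: [-0.0, -0.3, 0.2]
grip_width: 0.0568
gripper_force: 21.5
```

```bash
python3 - <<'E'
from h import *
snap("wrist","w8"); snap("wrist","w8"); o=env.observe(); print(o['time_s'],o['q'].round(1),o['position'],o['tool_rot'].round(3),o['ft_force'],o['grip_width'],o['gripper_force'])
im,w=cloud("w8")
P=o['position']
k=(im.min(2)>110)&(w[...,2]>.13)&(np.hypot(w[...,0]-P[0],w[...,1]-P[1])<.04); p=w[k]; print(len(p),np.median(p,0),np.percentile(p,[2,98],axis=0))
k=(w[...,2]>.011)&(w[...,2]<.025)&(np.hypot(w[...,0]-.442,w[...,1]-.288)<.036); print("dish2",rect(w[k]))
E
```

```text
8.9 [10.1 22.2 88.5 -0.  69.5 14. ] [0.46582081 0.20242472 0.11816333] [[ 0.068  0.998 -0.002]
 [ 0.998 -0.068 -0.001]
 [-0.001 -0.002 -1.   ]] [ 0.76270309  0.41963444 -0.49924131] 0.05632248532586063 21.51227984133584
14705 [0.46759038 0.20892786 0.1656223 ] [[0.44478158 0.17839489 0.16431568]
 [0.48976168 0.22953821 0.16681068]]
dish2 (array([442.9, 290.1]), array([57.4, 57.3]), 85.96)
```

Call:
{"name": "arm_command", "arguments": {
  "turn": [
    [0, 0, 0],
    [0, 0, 0],
    [0, 0, 0],
    [0, 0, 0],
    [0, 0, 0],
    [0, 0, 0],
    [0, 0, 0],
    [0, 0, 0]
  ],
  "xyz": [
    [0, 0, 0.7],
    [0, 0, 0.8],
    [0, 0, 0.7],
    [0, 0, 0.4],
    [0, 0, 0.15],
    [0, 0, 0.1],
    [0, 0, 0],
    [0, 0, 0]
  ],
  "claw": [46, 46, 46, 46, 46, 46, 46, 46]
}}

```text
time_s: 9.7
position: [0.4671, 0.2018, -0.0226]
tool_rot: [[0.07, 0.998, 0.002], [0.998, -0.07, 0.0], [0.0, 0.002, -1.0]]
ft_force: [-0.3, 0.9, -0.1]
grip_width: 0.0561
gripper_force: 21.5
```

Call:
{"name": "arm_command", "arguments": {
  "turn": [
    [0, 0, 0],
    [0, 0, 0],
    [0, 0, 0],
    [0, 0, 0]
  ],
  "xyz": [
    [0, 0, 0.04],
    [0, 0, 0.03],
    [0, 0, 0],
    [0, 0, 0]
  ],
  "claw": [46, 46, 46, 46]
}}

```text
time_s: 10.1
position: [0.4665, 0.202, -0.0269]
tool_rot: [[0.07, 0.998, 0.0], [0.998, -0.07, 0.0], [0.0, 0.0, -1.0]]
ft_force: [0.2, -0.2, -0.4]
grip_width: 0.0561
gripper_force: 21.5
```

Call:
{"name": "arm_command", "arguments": {
  "turn": [
    [0, 0, 0],
    [0, 0, 0],
    [0, 0, 0],
    [0, 0, 0],
    [0, 0, 0]
  ],
  "xyz": [
    [0, 0, 0.02],
    [0, 0, 0.02],
    [0, 0, 0.02],
    [0, 0, 0],
    [0, 0, 0]
  ],
  "claw": [46, 46, 46, 46, 46]
}}

```text
time_s: 10.6
position: [0.4664, 0.202, -0.03]
tool_rot: [[0.07, 0.998, -0.0], [0.998, -0.07, 0.0], [0.0, -0.0, -1.0]]
ft_force: [-0.1, 0.3, 0.0]
grip_width: 0.0564
gripper_force: 21.5
```

Call:
{"name": "arm_command", "arguments": {
  "turn": [
    [0, 0, 0],
    [0, 0, 0],
    [0, 0, 0]
  ],
  "xyz": [
    [0, 0, 0.015],
    [0, 0, 0.0],
    [0, 0, 0]
  ],
  "claw": [46, 46, 46]
}}

```text
time_s: 10.9
position: [0.4665, 0.2019, -0.0306]
tool_rot: [[0.07, 0.998, 0.0], [0.998, -0.07, 0.0], [0.0, 0.0, -1.0]]
ft_force: [-0.6, -0.4, 2.5]
grip_width: 0.0562
gripper_force: 21.7
```

Call:
{"name": "arm_command", "arguments": {
  "turn": [
    [0, 0, 0],
    [0, 0, 0],
    [0, 0, 0],
    [0, 0, 0],
    [0, 0, 0],
    [0, 0, 0],
    [0, 0, 0],
    [0, 0, 0],
    [0, 0, 0],
    [0, 0, 0]
  ],
  "xyz": [
    [0, 0, 0],
    [0, 0, 0],
    [0, 0, 0],
    [0, 0, -0.1],
    [0, 0, -0.3],
    [0, 0, -0.7],
    [0, 0, -0.9],
    [0, 0, -0.9],
    [0, 0, -0.5],
    [0, 0, 0]
  ],
  "claw": [60, 66, 68, 68, 68, 68, 68, 68, 68, 68]
}}

```text
time_s: 11.9
position: [0.468, 0.2023, 0.1432]
tool_rot: [[0.07, 0.998, 0.007], [0.998, -0.07, 0.001], [0.002, 0.007, -1.0]]
ft_force: [-0.9, -0.6, -0.7]
grip_width: 0.0679
gripper_force: 0.0
```

Call:
{"name": "arm_command", "arguments": {
  "turn": [
    [0, 0, -1],
    [0, 0, -1],
    [0, 0, -1],
    [0, 0, -1],
    [0, 0, -1],
    [0, 0, -1],
    [0, 0, -1],
    [0, 0, -1],
    [0, 0, -1],
    [0, 0, -1],
    [0, 0, -1],
    [0, 0, -1]
  ],
  "xyz": [
    [0, 0, 0],
    [0, 0, 0],
    [0, 0, 0],
    [0, 0, 0],
    [0, 0, 0],
    [0, 0, 0],
    [0, 0, 0],
    [0, 0, 0],
    [0, 0, 0],
    [0, 0, 0],
    [0, 0, 0],
    [0, 0, 0]
  ],
  "claw": [50, 50, 50, 50, 50, 50, 50, 50, 50, 50, 50, 50]
}}

```text
time_s: 13.1
position: [0.4659, 0.2018, 0.1384]
tool_rot: [[-0.831, 0.557, -0.002], [0.557, 0.831, -0.0], [0.001, -0.001, -1.0]]
ft_force: [0.1, -0.0, -0.0]
grip_width: 0.0498
gripper_force: 0.0
```

```bash
python3 - <<'E'
from h import *
snap("top","t9"); snap("scene","s9"); o=env.observe(); print(o['time_s'],o['q'].round(1),o['position'],o['tool_rot'].round(3))
for f in("t9","s9"):
    im,w=cloud(f)
    for c in((.4665,.202),(.442,.288)):
        k=(w[...,2]>.011)&(w[...,2]<.04)&(np.hypot(w[...,0]-c[0],w[...,1]-c[1])<.036); p=w[k]
        if len(p)<30: continue
        A=np.c_[p[:,:2]-p[:,:2].mean(0),np.ones(len(p))]; print(f,c,len(p),rect(p),np.linalg.lstsq(A,p[:,2],rcond=None)[0].round(4))
E
```

```text
13.2 [ 10.   20.9  86.7  -0.   72.5 -46. ] [0.46595102 0.20183248 0.13852533] [[-0.829  0.559 -0.002]
 [ 0.559  0.829 -0.   ]
 [ 0.001 -0.001 -1.   ]]
t9 (0.4665, 0.202) 151 (array([471.7, 187. ]), array([27.4, 38.2]), 79.01) [0.0091 0.0594 0.0175]
t9 (0.442, 0.288) 146 (array([423.1, 291.1]), array([52.5, 18.3]), 89.02) [-0.0216 -0.0155  0.0174]
s9 (0.4665, 0.202) 454 (array([467.4, 202. ]), array([58.2, 57.4]), 76.13) [-0.002   0.0106  0.0177]
s9 (0.442, 0.288) 407 (array([441.7, 290.5]), array([56.3, 59.4]), 31.3) [-0.0128  0.016   0.0178]
```

The dish lies flat at (0.467, 0.202) with its top at 17.7 mm, and the other dish hasn't moved. Next is the key.

Call:
{"name": "arm_command", "arguments": {
  "turn": [
    [0, 0, -1],
    [0, 0, -1],
    [0, 0, -1],
    [0, 0, -1],
    [0, 0, -1],
    [0, 0, -1],
    [0, 0, -1],
    [0, 0, -1],
    [0, 0, -1],
    [0, 0, -1],
    [0, 0, -1],
    [0, 0, -1]
  ],
  "xyz": [
    [0, 0, 0],
    [0, 0, 0],
    [0, 0, 0],
    [0, 0, 0],
    [0, 0, 0],
    [0, 0, 0],
    [0, 0, 0],
    [0, 0, 0],
    [0, 0, 0],
    [0, 0, 0],
    [0, 0, 0],
    [0, 0, 0]
  ],
  "claw": [30, 30, 30, 30, 30, 30, 30, 30, 30, 30, 30, 30]
}}

```text
time_s: 14.4
position: [0.4661, 0.2019, 0.1387]
tool_rot: [[-0.899, -0.439, -0.001], [-0.439, 0.899, -0.0], [0.001, 0.0, -1.0]]
ft_force: [0.3, -0.4, 0.2]
grip_width: 0.0301
gripper_force: 0.0
```

Call:
{"name": "arm_command", "arguments": {
  "turn": [
    [0, 0, -1],
    [0, 0, -1],
    [0, 0, -1],
    [0, 0, -1],
    [0, 0, -1],
    [0, 0, -1],
    [0, 0, -1],
    [0, 0, -1],
    [0, 0, -0.6],
    [0, 0, 0],
    [0, 0, 0]
  ],
  "xyz": [
    [0, 0, 0],
    [0, 0, 0],
    [0, 0, 0],
    [0, 0, 0],
    [0, 0, 0],
    [0, 0, 0],
    [0, 0, 0],
    [0, 0, 0],
    [0, 0, 0],
    [0.87, -0.12, 0],
    [0.87, -0.12, 0]
  ],
  "claw": [30, 30, 30, 30, 30, 30, 30, 30, 30, 30, 30]
}}

```text
time_s: 15.5
position: [0.4457, 0.116, 0.1386]
tool_rot: [[-0.359, -0.933, -0.001], [-0.933, 0.359, -0.0], [0.0, 0.001, -1.0]]
ft_force: [0.0, -0.6, -0.2]
grip_width: 0.0295
gripper_force: 0.0
```

Call:
{"name": "arm_command", "arguments": {
  "turn": [
    [0, 0, 0],
    [0, 0, 0],
    [0, 0, 0],
    [0, 0, 0],
    [0, 0, 0]
  ],
  "xyz": [
    [0.87, -0.12, 0],
    [0.87, -0.12, 0],
    [0, 0, 0],
    [0, 0, 0],
    [0, 0, 0]
  ],
  "claw": [30, 30, 30, 30, 30]
}}

```text
time_s: 16.0
position: [0.4292, 0.0512, 0.1385]
tool_rot: [[-0.381, -0.925, -0.003], [-0.924, 0.381, -0.023], [0.022, -0.006, -1.0]]
ft_force: [0.1, 0.3, 0.5]
grip_width: 0.0293
gripper_force: 0.0
```

```bash
python3 - <<'E'
from h import *
snap("wrist","w10"); o=env.observe(); print(o['time_s'],o['q'].round(1),o['position'],o['tool_rot'].round(4),o['grip_width'])
im,w=cloud("w10"); hsv=cv2.cvtColor(im,cv2.COLOR_BGR2HSV)
m=((hsv[...,0]>15)&(hsv[...,0]<35)&(hsv[...,1]>120)&(w[...,2]>.081)&(w[...,2]<.09)&(abs(w[...,0]-.425)<.04)&(abs(w[...,1]-.03)<.04)).astype(np.uint8)
m=cv2.morphologyEx(m,cv2.MORPH_OPEN,np.ones((3,3))); p=w[m>0]; print(len(p),rect(p),p.mean(0))
# fingers
P=o['position'];R=o['tool_rot']; q=(w-P)@R
k=(abs(q[...,0])<.02)&(abs(q[...,1])<.05)&(w[...,2]>.1)&(im.max(2)<90)
for s in(1,-1):
    r=q[k&(q[...,1]*s>0)]; print(s,len(r),np.percentile(r,[0.5,2,10,50,90,98,99.5],axis=0).round(4).tolist())
E
```

```text
16.05 [  -8.1   13.9   97.5   -1.4   68.6 -165.2] [0.42921102 0.05123966 0.13846973] [[-0.3806 -0.9247 -0.0029]
 [-0.9245  0.3806 -0.0228]
 [ 0.0222 -0.006  -0.9997]] 0.030207478770289654
844 (array([425.9,  32.2]), array([32.6,  9.5]), 68.97) [0.42558472 0.03173992 0.0836302 ]
1 30087 [[-0.0122, 0.0005, -0.129], [-0.0102, 0.0019, -0.1279], [-0.0063, 0.0085, -0.1205], [0.0102, 0.0309, -0.1048], [0.0163, 0.0465, -0.0806], [0.0186, 0.049, -0.0522], [0.0191, 0.0497, -0.0415]]
-1 29716 [[-0.0122, -0.0498, -0.129], [-0.0102, -0.0494, -0.1279], [-0.0063, -0.0473, -0.1205], [0.0101, -0.027, -0.1048], [0.0163, -0.0091, -0.0799], [0.0187, -0.0019, -0.0516], [0.0191, -0.0004, -0.041]]
```

Joint 6 hit its limit at this yaw. I'll back off about 5°, since the key is free to turn in its stand and will align to the pads, and I'll remove the small tilt.

Call:
{"name": "arm_command", "arguments": {
  "turn": [
    [-0.07, -0.25, 1],
    [0, 0, 0.2],
    [0, 0, 0]
  ],
  "xyz": [
    [0, 0, 0],
    [0, 0, 0],
    [0, 0, 0]
  ],
  "claw": [30, 30, 30]
}}

```text
time_s: 16.35
position: [0.4291, 0.0508, 0.1385]
tool_rot: [[-0.474, -0.88, 0.001], [-0.88, 0.474, -0.001], [0.001, -0.001, -1.0]]
ft_force: [-0.6, -0.5, 0.7]
grip_width: 0.0298
gripper_force: 0.0
```

```bash
cat >> h.py <<'E'
def goal(P,yaw):
    o=env.observe(); R=o['tool_rot']; p=o['position']; y=np.radians(yaw); c,s=np.cos(y),np.sin(y)
    G=np.array([[c,s,0],[s,-c,0],[0,0,-1.]])
    r=cv2.Rodrigues(R.T@G)[0].ravel()/np.radians(5); d=(R.T@(np.array(P)-p))/.05
    print('t',round(o['time_s'],2),'pos',p.round(4),'yaw',np.degrees(np.arctan2(R[1,0],R[0,0])).round(2),'j6',o['q'][5].round(1),'F',o['ft_force'].round(1),'w',round(o['grip_width'],4),'g',round(o['gripper_force'],1))
    print('turn units',r.round(3),'shift units',d.round(3))
E
python3 - <<'E'
from h import *
snap("wrist","w11"); goal((.4257,.0318,.05),243)
im,w=cloud("w11"); o=env.observe();q=(w-o['position'])@o['tool_rot']
k=(w[...,2]>.1)
for y in(.016,.02,.024,-.016,-.02,-.024):
    r=q[k&(abs(q[...,1]-y)<.002)&(q[...,0]>-.02)&(q[...,0]<.025)]
    if len(r): print(y,len(r),r[np.argsort(-r[:,2])[:60:20]].round(4).tolist())
E
```

```text
t 16.4 pos [0.4291 0.0508 0.1385] yaw -118.29 j6 -160.7 F [ 0.5 -0.  -0.6] w 0.0302 g 0.0
turn units [-0.013 -0.008 -0.259] shift units [ 0.366 -0.118  1.771]
0.016 4856 [[-0.0045, 0.0143, -0.0314], [0.0046, 0.0143, -0.0337], [0.0093, 0.0159, -0.0353]]
0.02 2946 [[0.0092, 0.0204, -0.0352], [0.0097, 0.0192, -0.0384], [0.0092, 0.0207, -0.0408]]
0.024 1381 [[0.0054, 0.0253, -0.0383], [0.0059, 0.0245, -0.0405], [0.0061, 0.0234, -0.0425]]
-0.016 4418 [[0.007, -0.0159, -0.0315], [-0.0079, -0.0157, -0.0339], [0.0093, -0.0163, -0.0352]]
-0.02 3572 [[0.0089, -0.0209, -0.0342], [0.0099, -0.0208, -0.0376], [0.0097, -0.0199, -0.0391]]
-0.024 1720 [[0.0094, -0.0222, -0.0355], [0.0061, -0.0256, -0.0407], [0.0058, -0.0244, -0.0436]]
```

Call:
{"name": "arm_command", "arguments": {
  "turn": [
    [0, 0, 0],
    [0, 0, 0],
    [0, 0, 0],
    [0, 0, 0],
    [0, 0, 0],
    [0, 0, 0],
    [0, 0, 0],
    [0, 0, 0]
  ],
  "xyz": [
    [0.366, -0.118, 0],
    [0, 0, 0],
    [0, 0, 0.5],
    [0, 0, 0.7],
    [0, 0, 0.7],
    [0, 0, 0.4],
    [0, 0, 0],
    [0, 0, 0]
  ],
  "claw": [30, 30, 30, 30, 30, 30, 30, 30]
}}

```text
time_s: 17.2
position: [0.426, 0.0317, 0.0241]
tool_rot: [[-0.475, -0.88, 0.001], [-0.88, 0.475, -0.001], [0.0, -0.001, -1.0]]
ft_force: [0.3, 1.0, 0.2]
grip_width: 0.0301
gripper_force: 0.0
```

```bash
python3 - <<'E'
from h import *
goal((.4257,.0318,.016),241.7)
E
```

```text
t 17.2 pos [0.426  0.0317 0.0241] yaw -118.37 j6 -163.3 F [0.3 1.  0.2] w 0.0301 g 0.0
turn units [-0.014 -0.004 -0.014] shift units [0.002 0.007 0.162]
```

Call:
{"name": "arm_command", "arguments": {
  "turn": [
    [0, 0, 0],
    [0, 0, 0],
    [0, 0, 0],
    [0, 0, 0],
    [0, 0, 0],
    [0, 0, 0],
    [0, 0, 0],
    [0, 0, 0]
  ],
  "xyz": [
    [0, 0, 0.16],
    [0, 0, 0],
    [0, 0, 0],
    [0, 0, 0],
    [0, 0, 0],
    [0, 0, 0],
    [0, 0, 0],
    [0, 0, 0]
  ],
  "claw": [28, 24, 20, 16, 12, 8, 4, 2],
  "squeeze": 50
}}

```text
time_s: 18.0
position: [0.4258, 0.0314, 0.0159]
tool_rot: [[-0.476, -0.88, 0.001], [-0.88, 0.476, -0.001], [0.0, -0.002, -1.0]]
ft_force: [-1.7, 0.4, 6.2]
grip_width: 0.0093
gripper_force: 48.8
```

```bash
python3 - <<'E'
from h import *
goal((.4257,.0318,.016),241.7); print(env.observe()['wrist_torque'])
E
```

```text
t 18.0 pos [0.4258 0.0314 0.0159] yaw -118.41 j6 -163.3 F [-1.7  0.4  6.2] w 0.0093 g 48.8
turn units [-0.018 -0.003 -0.023] shift units [-0.006  0.005 -0.002]
[ 0.07329489  0.21972564 -0.02143933]
```

Call:
{"name": "arm_command", "arguments": {
  "turn": [
    [0, 0, 0],
    [0, 0, 0],
    [0, 0, 0],
    [0, 0, 0],
    [0, 0, 0],
    [0, 0, 0],
    [0, 0, 0]
  ],
  "xyz": [
    [0, 0, -0.1],
    [0, 0, -0.2],
    [0, 0, -0.4],
    [0, 0, -0.5],
    [0, 0, -0.3],
    [0, 0, 0],
    [0, 0, 0]
  ],
  "claw": [2, 2, 2, 2, 2, 2, 2]
}}

```text
time_s: 18.7
position: [0.4253, 0.0315, 0.0903]
tool_rot: [[-0.476, -0.879, 0.001], [-0.879, 0.476, -0.001], [0.0, -0.001, -1.0]]
ft_force: [-0.2, -0.7, -0.2]
grip_width: 0.0097
gripper_force: 48.7
```

```bash
cat > ring.py <<'E'
from h import *
def ring(f,guess=(.5448,.0015)):
    im,w=cloud(f); g=cv2.cvtColor(im,cv2.COLOR_BGR2GRAY)
    k=(np.hypot(w[...,0]-guess[0],w[...,1]-guess[1])<.022)&(abs(w[...,2]-.052)<.006)
    return im,w,g,k
E
python3 - <<'E'
from ring import *
snap("top","t12");snap("scene","s12"); goal((.5448,.0015,.091),173.6)
hs={}
for f in("w7","t12","s12"):
    im,d,K,R,t=load(f); g=cv2.cvtColor(im,cv2.COLOR_BGR2GRAY)
    # rectify the plane z=.052 to 0.25mm grid
    n=240; xs=.5448+(np.arange(n)-n/2)*.00025; ys=.0015+(np.arange(n)-n/2)*.00025
    X,Y=np.meshgrid(xs,ys,indexing='ij'); c=np.stack([X,Y,np.full_like(X,.052)],-1)@R.T+t; p=c@K.T
    r=cv2.remap(im,(p[...,0]/p[...,2]).astype(np.float32),(p[...,1]/p[...,2]).astype(np.float32),cv2.INTER_CUBIC)
    hs[f]=r
    print(f, onplane(f,321,240,.052) if f=="w7" else "")
cv2.imwrite("pics/ring.png",cv2.resize(np.hstack(list(hs.values())),None,fx=1.1,fy=2))
cv2.imwrite("pics/ringraw.png",np.hstack(list(hs.values())))
im,w=cloud("s12"); hsv=cv2.cvtColor(im,cv2.COLOR_BGR2HSV)
m=(hsv[...,0]>15)&(hsv[...,0]<35)&(hsv[...,1]>120)&(w[...,2]>.09)&(abs(w[...,0]-.425)<.05)&(abs(w[...,1]-.03)<.05); p=w[m]; print(len(p),p.min(0),p.max(0),p.mean(0))
E
```

```text
t 18.8 pos [0.425  0.0316 0.0898] yaw -118.42 j6 -163.3 F [-0.8  0.3 -0.5] w 0.0097 g 48.7
turn units [ 1.0000e-03 -1.3000e-02  1.3596e+01] shift units [-0.611 -2.393 -0.027]
w7 [0.54708471 0.00278833 0.052     ]
t12 
s12 
74 [0.41222896 0.01345405 0.11824759] [0.43038641 0.02693253 0.17422208] [0.42069804 0.01858855 0.14509897]
```

View pics/ringraw.png

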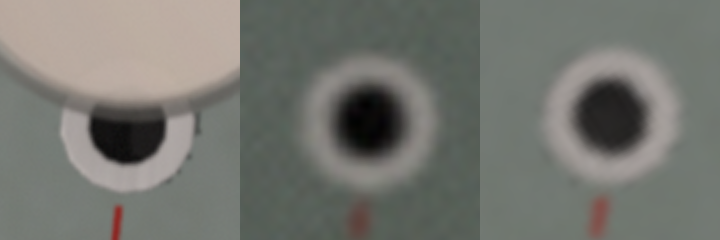

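The rectified views (w7, top, scene) put the ring centre near (127,124), (129,120) and (132,117) of 240, so the keyhole is around (0.5448, 0.003). I'll move the key over it.

Call:
{"name": "arm_command", "arguments": {
  "turn": [
    [0, 0, 1],
    [0, 0, 1],
    [0, 0, 1],
    [0, 0, 1],
    [0, 0, 1],
    [0, 0, 1],
    [0, 0, 1],
    [0, 0, 1],
    [0, 0, 1],
    [0, 0, 1]
  ],
  "xyz": [
    [0, 0, 0],
    [0, 0, 0],
    [0, 0, 0],
    [0, 0, 0],
    [0, 0, 0],
    [0, 0, 0],
    [0, 0, 0],
    [0, 0, 0],
    [0, 0, 0],
    [0, 0, 0]
  ],
  "claw": [2, 2, 2, 2, 2, 2, 2, 2, 2, 2]
}}

```text
time_s: 19.8
position: [0.4251, 0.0316, 0.0897]
tool_rot: [[-0.98, -0.197, -0.001], [-0.197, 0.98, -0.0], [0.001, -0.0, -1.0]]
ft_force: [0.5, 0.8, -0.9]
grip_width: 0.0097
gripper_force: 48.6
```

Call:
{"name": "arm_command", "arguments": {
  "turn": [
    [0, 0, 0],
    [0, 0, 0],
    [0, 0, 0],
    [0, 0, 0],
    [0, 0, 0],
    [0, 0, 0],
    [0, 0, 0],
    [0, 0, 0]
  ],
  "xyz": [
    [-0.55, -0.26, 0],
    [-0.55, -0.26, 0],
    [-0.55, -0.26, 0],
    [-0.55, -0.26, 0],
    [0, 0, 0],
    [0, 0, 0],
    [0, 0, 0.1],
    [0, 0, 0]
  ],
  "claw": [2, 2, 2, 2, 2, 2, 2, 2]
}}

```text
time_s: 20.6
position: [0.5425, 0.003, 0.0849]
tool_rot: [[-0.98, -0.201, -0.001], [-0.201, 0.98, -0.0], [0.001, -0.0, -1.0]]
ft_force: [-0.0, -0.2, -0.2]
grip_width: 0.0094
gripper_force: 48.7
```

```bash
python3 - <<'E'
from h import *
snap("wrist","w13");snap("wrist","w13"); snap("top","t13"); snap("scene","s13")
goal((.5448,.003,.08),191.6)
a=cv2.imread("pics/w13.png")[100:480,170:470]; b=cv2.resize(cv2.imread("pics/s13.png")[190:285,265:385],None,fx=4,fy=4,interpolation=cv2.INTER_CUBIC)
cv2.imwrite("pics/v13.png",np.hstack([a,b]))
E
```

```text
t 20.8 pos [0.5435 0.0028 0.0859] yaw -168.41 j6 -113.7 F [-0.3  0.3 -0.2] w 0.0095 g 48.7
turn units [-0.011  0.009 -0.002] shift units [-0.026 -0.001  0.118]
```

View pics/v13.png

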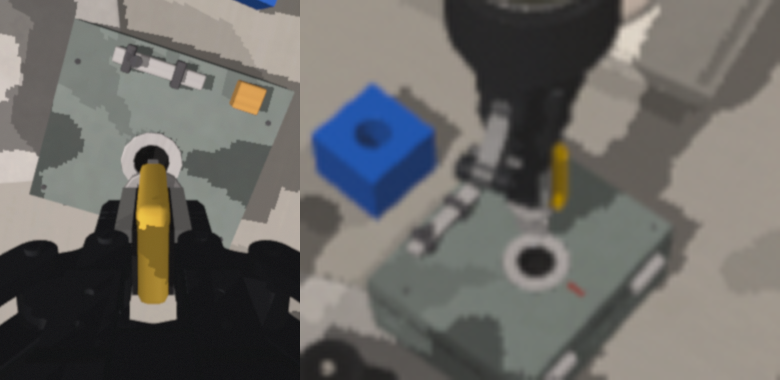

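The left half shows the ring (150,158) just above the bow in the image, with the bow upright. The right half shows the key hanging above the ring (535,262). I've now used all ten picture views, so I'll continue with numbers only.

```bash
python3 - <<'E'
from h import *
def rectify(f,z=.052,c0=(.5448,.003),n=320,s=.00025):
    im,d,K,R,t=load(f); xs=c0[0]+(np.arange(n)-n/2)*s; ys=c0[1]+(np.arange(n)-n/2)*s
    X,Y=np.meshgrid(xs,ys,indexing='ij'); p=(np.stack([X,Y,np.full_like(X,z)],-1)@R.T+t)@K.T
    return cv2.remap(im,(p[...,0]/p[...,2]).astype(np.float32),(p[...,1]/p[...,2]).astype(np.float32),cv2.INTER_CUBIC)
for f in("w3","w7","w13","t12","t13","s12","s13"):
    g=cv2.GaussianBlur(cv2.cvtColor(rectify(f),cv2.COLOR_BGR2GRAY),(0,0),2)
    for (a,b,nm) in((64,72,"out"),(36,44,"in")):
        c=cv2.HoughCircles(g,cv2.HOUGH_GRADIENT,1,200,param1=60,param2=8,minRadius=a,maxRadius=b)
        if c is not None: y,x,r=c[0,0]; print(f,nm,(.5448+(x-160)*.00025).round(4),(.003+(y-160)*.00025).round(4),r*.25)
o=env.observe(); P=o['position']
for f in("w13","s13","t13"):
    im,w=cloud(f); hsv=cv2.cvtColor(im,cv2.COLOR_BGR2HSV)
    m=((hsv[...,0]>15)&(hsv[...,0]<35)&(hsv[...,1]>110)&(np.hypot(w[...,0]-P[0],w[...,1]-P[1])<.04)&(w[...,2]>.08)).astype(np.uint8)
    p=w[m>0]
    if len(p): print(f,len(p),np.percentile(p,[1,10,50,90,99],axis=0).round(4).tolist())
    t=p[p[:,2]>.145]
    if f=="w13":
        zz=np.percentile(p[:,2],98); q=p[abs(p[:,2]-zz)<.004]; print('top',zz,rect(q))
        e=p[(p[:,2]<zz-.006)]
        for z0 in np.arange(.11,.155,.01):
            r=e[abs(e[:,2]-z0)<.004]
            if len(r)>10: print(round(z0,3),len(r),r.mean(0).round(4),np.ptp(r,axis=0).round(4))
E
```

```text
w7 out 0.5464 0.0031 16.225
w7 in 0.5464 0.0034 9.425
w13 out 0.5467 0.0029 16.7
w13 in 0.5467 0.0034 9.9
t12 in 0.5452 0.0039 9.1
s12 in 0.5437 0.0031 9.625
s13 out 0.5502 -0.0009 16.475
s13 in 0.5439 0.0041 9.35
w13 4341 [[0.5266, -0.0041, 0.1146], [0.5272, -0.0025, 0.1304], [0.5355, 0.0022, 0.1528], [0.5534, 0.0069, 0.154], [0.5583, 0.0097, 0.1548]]
top 0.15460105273247654 (array([543.2,   3.4]), array([33.6,  9.9]), 11.92)
0.11 29 [0.5287 0.0006 0.1129] [0.0119 0.0122 0.0048]
0.12 183 [5.280e-01 2.000e-04 1.202e-01] [0.0083 0.0112 0.0079]
0.13 251 [5.281e-01 2.000e-04 1.301e-01] [0.0085 0.0114 0.0079]
0.14 310 [5.281e-01 3.000e-04 1.401e-01] [0.0088 0.0113 0.008 ]
0.15 111 [5.279e-01 4.000e-04 1.472e-01] [0.0087 0.0108 0.0026]
s13 65 [[0.5529, -0.0117, 0.1153], [0.5548, 0.0005, 0.1222], [0.5577, 0.0027, 0.141], [0.5599, 0.0067, 0.1549], [0.5634, 0.0096, 0.1866]]
```

Call:
{"name": "arm_command", "arguments": {
  "turn": [
    [0, 0, 0],
    [0, 0, 0],
    [0, 0, 0],
    [0, 0, 0],
    [0, 0, 0],
    [0, 0, 0]
  ],
  "xyz": [
    [-0.056, -0.005, 0],
    [0, 0, 0.2],
    [0, 0, 0.2],
    [0, 0, 0.05],
    [0, 0, 0],
    [0, 0, 0]
  ],
  "claw": [2, 2, 2, 2, 2, 2]
}}

```text
time_s: 21.4
position: [0.5467, 0.0029, 0.0632]
tool_rot: [[-0.98, -0.201, 0.001], [-0.201, 0.98, -0.001], [-0.001, -0.001, -1.0]]
ft_force: [0.4, -0.3, -0.1]
grip_width: 0.0095
gripper_force: 48.7
```

Call:
{"name": "arm_command", "arguments": {
  "turn": [
    [0, 0, 0],
    [0, 0, 0],
    [0, 0, 0],
    [0, 0, 0]
  ],
  "xyz": [
    [0, 0, 0.06],
    [0, 0, 0.06],
    [0, 0, 0],
    [0, 0, 0]
  ],
  "claw": [2, 2, 2, 2]
}}

```text
time_s: 21.8
position: [0.5466, 0.0029, 0.0572]
tool_rot: [[-0.98, -0.201, 0.001], [-0.201, 0.98, -0.001], [-0.001, -0.001, -1.0]]
ft_force: [0.1, 0.3, -0.3]
grip_width: 0.0093
gripper_force: 48.7
```

```bash
python3 - <<'E'
from h import *
goal((.5463,.003,.044),191.6); print(env.observe()['wrist_torque'])
E
```

```text
t 21.8 pos [0.5466 0.0029 0.0572] yaw -168.42 j6 -113.6 F [ 0.1  0.3 -0.3] w 0.0093 g 48.7
turn units [-0.011  0.006 -0.004] shift units [0.005 0.003 0.264]
[ 0.05352882 -0.01829262 -0.05361694]
```

Tip is about 3 mm inside the mouth with no force. Continuing down.

Call:
{"name": "arm_command", "arguments": {
  "turn": [
    [0, 0, 0],
    [0, 0, 0],
    [0, 0, 0],
    [0, 0, 0],
    [0, 0, 0],
    [0, 0, 0]
  ],
  "xyz": [
    [0, 0, 0.06],
    [0, 0, 0.06],
    [0, 0, 0.06],
    [0, 0, 0.04],
    [0, 0, 0],
    [0, 0, 0]
  ],
  "claw": [2, 2, 2, 2, 2, 2]
}}

```text
time_s: 22.4
position: [0.5466, 0.0029, 0.0462]
tool_rot: [[-0.98, -0.201, 0.001], [-0.201, 0.98, -0.001], [-0.001, -0.001, -1.0]]
ft_force: [0.3, 1.0, 0.6]
grip_width: 0.0094
gripper_force: 48.7
```

Call:
{"name": "arm_command", "arguments": {
  "turn": [
    [0, 0, 0],
    [0, 0, 0],
    [0, 0, 0],
    [0, 0, 0]
  ],
  "xyz": [
    [0, 0, 0.03],
    [0, 0, 0.02],
    [0, 0, 0],
    [0, 0, 0]
  ],
  "claw": [2, 2, 2, 2]
}}

```text
time_s: 22.8
position: [0.5466, 0.0029, 0.0438]
tool_rot: [[-0.98, -0.201, 0.001], [-0.201, 0.98, -0.001], [-0.001, -0.001, -1.0]]
ft_force: [0.3, -0.2, 0.0]
grip_width: 0.0096
gripper_force: 48.7
```

Call:
{"name": "arm_command", "arguments": {
  "turn": [
    [0, 0, 0],
    [0, 0, 0],
    [0, 0, 0]
  ],
  "xyz": [
    [0, 0, 0.02],
    [0, 0, 0],
    [0, 0, 0]
  ],
  "claw": [2, 2, 2]
}}

```text
time_s: 23.1
position: [0.5467, 0.0028, 0.0427]
tool_rot: [[-0.98, -0.201, 0.001], [-0.201, 0.98, -0.001], [-0.001, -0.001, -1.0]]
ft_force: [-0.4, -0.5, -0.3]
grip_width: 0.0094
gripper_force: 48.7
```

Call:
{"name": "arm_command", "arguments": {
  "turn": [
    [0, 0, 0],
    [0, 0, 0],
    [0, 0, 0]
  ],
  "xyz": [
    [0, 0, 0.02],
    [0, 0, 0],
    [0, 0, 0]
  ],
  "claw": [2, 2, 2]
}}

```text
time_s: 23.4
position: [0.5466, 0.0029, 0.0417]
tool_rot: [[-0.98, -0.201, 0.001], [-0.201, 0.98, -0.001], [-0.001, -0.001, -1.0]]
ft_force: [0.7, -0.7, -0.9]
grip_width: 0.0094
gripper_force: 48.6
```

Call:
{"name": "arm_command", "arguments": {
  "turn": [
    [0, 0, 0],
    [0, 0, 0],
    [0, 0, 0]
  ],
  "xyz": [
    [0, 0, 0.02],
    [0, 0, 0],
    [0, 0, 0]
  ],
  "claw": [2, 2, 2]
}}

```text
time_s: 23.7
position: [0.5466, 0.0029, 0.0407]
tool_rot: [[-0.98, -0.201, 0.001], [-0.201, 0.98, -0.001], [-0.001, -0.001, -1.0]]
ft_force: [0.2, -1.7, -1.5]
grip_width: 0.0095
gripper_force: 48.7
```

Call:
{"name": "arm_command", "arguments": {
  "turn": [
    [0, 0, 0],
    [0, 0, 0],
    [0, 0, 0]
  ],
  "xyz": [
    [0, 0, 0.02],
    [0, 0, 0],
    [0, 0, 0]
  ],
  "claw": [2, 2, 2]
}}

```text
time_s: 24.0
position: [0.5466, 0.0029, 0.0397]
tool_rot: [[-0.98, -0.201, 0.001], [-0.201, 0.98, -0.001], [-0.001, -0.001, -1.0]]
ft_force: [-0.3, -0.9, -1.0]
grip_width: 0.0093
gripper_force: 48.7
```

No resistance 4 mm past the core's surface, so the blade seems to be in the slot already. Going on down, gently.

Call:
{"name": "arm_command", "arguments": {
  "turn": [
    [0, 0, 0],
    [0, 0, 0],
    [0, 0, 0],
    [0, 0, 0]
  ],
  "xyz": [
    [0, 0, 0.02],
    [0, 0, 0.02],
    [0, 0, 0.02],
    [0, 0, 0]
  ],
  "claw": [2, 2, 2, 2]
}}

```text
time_s: 24.4
position: [0.5466, 0.0029, 0.0366]
tool_rot: [[-0.98, -0.201, 0.001], [-0.201, 0.98, -0.001], [-0.0, -0.001, -1.0]]
ft_force: [0.1, -1.4, 0.1]
grip_width: 0.0093
gripper_force: 48.7
```

```bash
python3 - <<'E'
from h import *
goal((.5463,.003,.032),191.6); print(env.observe()['wrist_torque'])
E
```

```text
t 24.4 pos [0.5466 0.0029 0.0366] yaw -168.42 j6 -113.6 F [ 0.1 -1.4  0.1] w 0.0093 g 48.7
turn units [-0.012  0.006 -0.003] shift units [0.005 0.004 0.092]
[-0.41913896 -0.02920812  0.03952289]
```

Call:
{"name": "arm_command", "arguments": {
  "turn": [
    [0, 0, 0],
    [0, 0, 0],
    [0, 0, 0],
    [0, 0, 0]
  ],
  "xyz": [
    [0, -0.01, 0.02],
    [0, 0, 0.02],
    [0, 0, 0],
    [0, 0, 0]
  ],
  "claw": [2, 2, 2, 2]
}}

```text
time_s: 24.8
position: [0.5466, 0.0026, 0.0346]
tool_rot: [[-0.98, -0.201, 0.0], [-0.201, 0.98, -0.001], [-0.0, -0.001, -1.0]]
ft_force: [-0.3, 0.1, -1.4]
grip_width: 0.0096
gripper_force: 48.7
```

Call:
{"name": "arm_command", "arguments": {
  "turn": [
    [0, 0, 0],
    [0, 0, 0],
    [0, 0, 0],
    [0, 0, 0]
  ],
  "xyz": [
    [0, 0, 0.02],
    [0, 0, 0.02],
    [0, 0, 0],
    [0, 0, 0]
  ],
  "claw": [2, 2, 2, 2]
}}

```text
time_s: 25.2
position: [0.5467, 0.0025, 0.0327]
tool_rot: [[-0.98, -0.201, 0.001], [-0.201, 0.98, -0.001], [-0.001, -0.001, -1.0]]
ft_force: [-0.3, 1.1, -1.0]
grip_width: 0.0093
gripper_force: 48.7
```

Call:
{"name": "arm_command", "arguments": {
  "turn": [
    [0, 0, 0],
    [0, 0, 0],
    [0, 0, 0]
  ],
  "xyz": [
    [0, 0, 0.015],
    [0, 0, 0],
    [0, 0, 0]
  ],
  "claw": [2, 2, 2]
}}

```text
time_s: 25.5
position: [0.5467, 0.0025, 0.032]
tool_rot: [[-0.98, -0.201, 0.001], [-0.201, 0.98, -0.001], [-0.001, -0.001, -1.0]]
ft_force: [-0.7, 1.3, -0.4]
grip_width: 0.0095
gripper_force: 48.8
```

Call:
{"name": "arm_command", "arguments": {
  "turn": [
    [0, 0, 0],
    [0, 0, 0],
    [0, 0, 0]
  ],
  "xyz": [
    [0, 0, 0.01],
    [0, 0, 0],
    [0, 0, 0]
  ],
  "claw": [2, 2, 2]
}}

```text
time_s: 25.8
position: [0.5468, 0.0025, 0.0319]
tool_rot: [[-0.98, -0.201, 0.001], [-0.201, 0.98, -0.001], [-0.001, -0.001, -1.0]]
ft_force: [-1.3, 1.7, 5.1]
grip_width: 0.0093
gripper_force: 49.6
```

Home: the shoulder meets the ring at z 0.032. Now turning clockwise slowly.

Call:
{"name": "arm_command", "arguments": {
  "turn": [
    [0, 0, 0.5],
    [0, 0, 0.5],
    [0, 0, 0.5],
    [0, 0, 0.5],
    [0, 0, 0.5],
    [0, 0, 0.5],
    [0, 0, 0.5],
    [0, 0, 0.5],
    [0, 0, 0],
    [0, 0, 0]
  ],
  "xyz": [
    [0, 0, -0.006],
    [0, 0, 0],
    [0, 0, 0],
    [0, 0, 0],
    [0, 0, 0],
    [0, 0, 0],
    [0, 0, 0],
    [0, 0, 0],
    [0, 0, 0],
    [0, 0, 0]
  ],
  "claw": [2, 2, 2, 2, 2, 2, 2, 2, 2, 2]
}}

```text
time_s: 26.8
position: [0.5469, 0.0022, 0.032]
tool_rot: [[-0.989, 0.145, 0.001], [0.145, 0.989, -0.001], [-0.002, -0.001, -1.0]]
ft_force: [-0.9, -0.7, 3.5]
grip_width: 0.0094
gripper_force: 49.3
```

```bash
python3 - <<'E'
from h import *
goal((.5467,.0025,.032),139); print(env.observe()['wrist_torque'])
E
```

```text
t 26.8 pos [0.5469 0.0022 0.032 ] yaw 171.65 j6 -93.8 F [-0.9 -0.7  3.5] w 0.0094 g 49.3
turn units [-0.007  0.02   6.53 ] shift units [ 0.005  0.006 -0.001]
[-0.17160951  0.0561749   0.00054483]
```

Call:
{"name": "arm_command", "arguments": {
  "turn": [
    [0, 0, 0.5],
    [0, 0, 0.5],
    [0, 0, 0.5],
    [0, 0, 0.5],
    [0, 0, 0.4],
    [0, 0, 0]
  ],
  "xyz": [
    [0, 0, 0],
    [0, 0, 0],
    [0, 0, 0],
    [0, 0, 0],
    [0, 0, 0],
    [0, 0, 0]
  ],
  "claw": [2, 2, 2, 2, 2, 2]
}}

```text
time_s: 27.4
position: [0.5468, 0.0023, 0.0319]
tool_rot: [[-0.937, 0.348, 0.001], [0.348, 0.937, -0.001], [-0.001, -0.001, -1.0]]
ft_force: [-0.8, -0.6, 4.0]
grip_width: 0.0093
gripper_force: 49.4
```

```bash
python3 - <<'E'
from h import *
goal((.5467,.0025,.032),139); print(env.observe()['wrist_torque'])
snap("wrist","w20"); im,w=cloud("w20"); hsv=cv2.cvtColor(im,cv2.COLOR_BGR2HSV)
c,s=np.cos(np.radians(-6.4)),np.sin(np.radians(-6.4)); bx=(w[...,0]-.5363)*c+(w[...,1]-.0043)*s; by=-(w[...,0]-.5363)*s+(w[...,1]-.0043)*c
br=(abs(bx+.04)<.009)&(abs(by)<.062)&(w[...,2]>.052)&(w[...,2]<.064)&(hsv[...,1]<40)&(im.max(2)>110)
print('bolt y range',np.percentile(by[br],[1,5,50,95,99]).round(4),br.sum())
im,w=cloud("w3");hsv=cv2.cvtColor(im,cv2.COLOR_BGR2HSV)
bx=(w[...,0]-.5349)*c+(w[...,1]-.0026)*s; by=-(w[...,0]-.5349)*s+(w[...,1]-.0026)*c
for nm,k in(('bolt0',(hsv[...,1]<40)&(im.max(2)>110)),('keeper0',(hsv[...,0]<25)&(hsv[...,1]>120))):
    b=k&(abs(bx+.04)<.009)&(abs(by)<.062)&(w[...,2]>.052)&(w[...,2]<.064); print(nm,np.percentile(by[b],[1,5,50,95,99]).round(4),b.sum())
E
```

```text
t 27.4 pos [0.5468 0.0023 0.0319] yaw 159.63 j6 -81.7 F [-0.8 -0.6  4. ] w 0.0093 g 49.4
turn units [-0.006  0.017  4.126] shift units [ 0.003  0.004 -0.001]
[-0.14572539  0.1750909   0.0472654 ]
bolt y range [-0.0332 -0.0318 -0.0071  0.0125  0.0138] 1955
bolt0 [-0.0477 -0.0346 -0.0104  0.0107  0.0203] 251
keeper0 [0.0295 0.0298 0.0359 0.0422 0.0424] 166
```

Call:
{"name": "arm_command", "arguments": {
  "turn": [
    [0, 0, 0.4],
    [0, 0, 0.4],
    [0, 0, 0.4],
    [0, 0, 0.4],
    [0, 0, 0]
  ],
  "xyz": [
    [0, 0, 0],
    [0, 0, 0],
    [0, 0, 0],
    [0, 0, 0],
    [0, 0, 0]
  ],
  "claw": [2, 2, 2, 2, 2]
}}

```text
time_s: 27.95
position: [0.5467, 0.0021, 0.0319]
tool_rot: [[-0.88, 0.475, 0.001], [0.475, 0.88, -0.001], [-0.001, -0.001, -1.0]]
ft_force: [-1.7, -2.1, 3.9]
grip_width: 0.0091
gripper_force: 49.6
```

```bash
cat > b.py <<'E'
from h import *
import sys
goal((.5467,.0025,.032),139); print('T',env.observe()['wrist_torque'].round(3))
snap("wrist",sys.argv[1]); im,w=cloud(sys.argv[1]); hsv=cv2.cvtColor(im,cv2.COLOR_BGR2HSV)
c,s=np.cos(np.radians(-6.4)),np.sin(np.radians(-6.4)); bx=(w[...,0]-.5363)*c+(w[...,1]-.0043)*s; by=-(w[...,0]-.5363)*s+(w[...,1]-.0043)*c
br=(abs(bx+.04)<.009)&(abs(by)<.062)&(w[...,2]>.052)&(w[...,2]<.064)&(hsv[...,1]<40)&(im.max(2)>110)
print('bolt y',np.percentile(by[br],[1,5,50,95,99]).round(4),br.sum())
E
python3 b.py w21
```

```text
t 27.95 pos [0.5467 0.0021 0.0319] yaw 151.64 j6 -73.8 F [-1.7 -2.1  3.9] w 0.0091 g 49.6
turn units [-0.008  0.018  2.529] shift units [ 0.004  0.006 -0.001]
T [-0.414  0.285  0.07 ]
bolt y [-0.0302 -0.0244  0.0012  0.0172  0.0187] 2128
```

The bolt is moving, 5 mm in the last 8°. I'll continue to the stop.

Call:
{"name": "arm_command", "arguments": {
  "turn": [
    [0, 0, 0.4],
    [0, 0, 0.4],
    [0, 0, 0.4],
    [0, 0, 0.4],
    [0, 0, 0.4],
    [0, 0, 0]
  ],
  "xyz": [
    [0, 0, 0],
    [0, 0, 0],
    [0, 0, 0],
    [0, 0, 0],
    [0, 0, 0],
    [0, 0, 0]
  ],
  "claw": [2, 2, 2, 2, 2, 2]
}}

```text
time_s: 28.6
position: [0.5466, 0.002, 0.0319]
tool_rot: [[-0.784, 0.621, 0.001], [0.621, 0.784, -0.002], [-0.002, -0.001, -1.0]]
ft_force: [-1.5, -2.8, 5.3]
grip_width: 0.0096
gripper_force: 49.6
```

```bash
python3 b.py w22
```

```text
t 28.6 pos [0.5466 0.002  0.0319] yaw 141.64 j6 -63.7 F [-1.5 -2.8  5.3] w 0.0096 g 49.6
turn units [-0.01   0.018  0.527] shift units [ 0.006  0.009 -0.001]
T [-0.606  0.377  0.079]
bolt y [-0.03   -0.0216  0.0059  0.0232  0.0247] 2248
```

Call:
{"name": "arm_command", "arguments": {
  "turn": [
    [0, 0, 0.4],
    [0, 0, 0.4],
    [0, 0, 0.4],
    [0, 0, 0]
  ],
  "xyz": [
    [0, 0, 0],
    [0, 0, 0],
    [0, 0, 0],
    [0, 0, 0]
  ],
  "claw": [2, 2, 2, 2]
}}

```text
time_s: 29.05
position: [0.5466, 0.0018, 0.0319]
tool_rot: [[-0.715, 0.699, 0.0], [0.699, 0.715, -0.002], [-0.002, -0.001, -1.0]]
ft_force: [-2.3, -3.7, 5.8]
grip_width: 0.0093
gripper_force: 49.7
```

```bash
python3 b.py w23
```

```text
t 29.05 pos [0.5466 0.0018 0.0319] yaw 135.64 j6 -57.7 F [-2.3 -3.7  5.8] w 0.0093 g 49.7
turn units [-0.012  0.018 -0.672] shift units [ 0.007  0.011 -0.001]
T [-0.71   0.481  0.095]
bolt y [-0.0301 -0.0183  0.0092  0.0265  0.0279] 2237
```

Call:
{"name": "arm_command", "arguments": {
  "turn": [
    [0, 0, 0.4],
    [0, 0, 0.4],
    [0, 0, 0],
    [0, 0, 0]
  ],
  "xyz": [
    [0, 0, -0.005],
    [0, 0, 0],
    [0, 0, 0],
    [0, 0, 0]
  ],
  "claw": [2, 2, 2, 2]
}}

```text
time_s: 29.5
position: [0.5465, 0.0018, 0.032]
tool_rot: [[-0.665, 0.747, 0.0], [0.747, 0.665, -0.002], [-0.001, -0.001, -1.0]]
ft_force: [-2.9, -5.5, 3.0]
grip_width: 0.0095
gripper_force: 49.4
```

```bash
python3 b.py w24
```

```text
t 29.5 pos [0.5465 0.0018 0.032 ] yaw 131.71 j6 -53.8 F [-2.9 -5.5  3. ] w 0.0095 g 49.4
turn units [-0.014  0.016 -1.459] shift units [ 0.007  0.013 -0.   ]
T [-0.999  0.42   0.04 ]
bolt y [-0.03   -0.0162  0.0097  0.0267  0.0282] 2192
```

The visible bolt end is now at the keeper's face and hidden inside it, while its tail still moves. I'll keep going with a small lateral relief.

Call:
{"name": "arm_command", "arguments": {
  "turn": [
    [0, 0, 0.4],
    [0, 0, 0.4],
    [0, 0, 0],
    [0, 0, 0]
  ],
  "xyz": [
    [-0.004, -0.011, 0],
    [0, 0, 0.003],
    [0, 0, 0],
    [0, 0, 0]
  ],
  "claw": [2, 2, 2, 2]
}}

```text
time_s: 29.95
position: [0.5464, 0.0017, 0.032]
tool_rot: [[-0.611, 0.791, 0.001], [0.791, 0.611, -0.001], [-0.001, -0.0, -1.0]]
ft_force: [-2.5, -3.2, 5.1]
grip_width: 0.0092
gripper_force: 49.6
```

```bash
python3 b.py w25; python3 - <<'E'
from h import *
# bolt profile along y: brightness & height on bolt line
for f in("w20","w22","w24","w25"):
    im,w=cloud(f); c,s=np.cos(np.radians(-6.4)),np.sin(np.radians(-6.4)); bx=(w[...,0]-.5363)*c+(w[...,1]-.0043)*s; by=-(w[...,0]-.5363)*s+(w[...,1]-.0043)*c
    k=abs(bx+.0415)<.003; print(f,[(int(np.median(im[...,1][k&(abs(by-y)<.0012)])),round(1000*float(np.nanmedian(w[...,2][k&(abs(by-y)<.0012)])))) for y in np.arange(-.046,.046,.003)])
E
```

```text
t 29.95 pos [0.5464 0.0017 0.032 ] yaw 127.69 j6 -49.9 F [-2.5 -3.2  5.1] w 0.0092 g 49.6
turn units [-0.005  0.016 -2.261] shift units [ 0.009  0.016 -0.001]
T [-0.743  0.403  0.029]
bolt y [-0.03   -0.0143  0.0101  0.0267  0.0282] 2141
w20 [(148, 50), (147, 50), (146, 50), (146, 50), (183, 57), (186, 58), (98, 60), (80, 59), (94, 62), (95, 58), (140, 57), (210, 57), (212, 57), (211, 57), (98, 60), (91, 60), (144, 57), (207, 57), (205, 57), (204, 57), (112, 53), (96, 50), (128, 50), (148, 50), (136, 50), (136, 57), (175, 60), (174, 60), (173, 60), (172, 60), (98, 50)]
w22 [(151, 50), (165, 50), (166, 50), (151, 50), (139, 50), (117, 60), (101, 60), (49, 55), (211, 57), (223, 57), (200, 57), (109, 62), (97, 62), (124, 58), (103, 60), (92, 60), (148, 58), (213, 57), (212, 57), (211, 57), (210, 57), (208, 57), (207, 57), (193, 57), (78, 50), (97, 59), (174, 60), (175, 60), (176, 60), (175, 60), (96, 50)]
w24 [(163, 50), (168, 50), (167, 50), (150, 50), (136, 50), (118, 60), (103, 60), (55, 54), (94, 50), (121, 50), (218, 57), (224, 57), (199, 58), (105, 62), (97, 62), (61, 60), (151, 57), (216, 57), (215, 58), (214, 58), (213, 57), (213, 58), (211, 58), (201, 57), (131, 57), (103, 59), (110, 60), (111, 60), (112, 60), (118, 60), (98, 50)]
w25 [(168, 50), (168, 50), (166, 50), (150, 50), (25, 145), (31, 146), (103, 60), (54, 54), (96, 50), (138, 50), (173, 57), (223, 58), (222, 57), (178, 58), (98, 62), (87, 61), (126, 57), (212, 57), (215, 57), (214, 57), (213, 58), (213, 57), (212, 57), (204, 57), (131, 57), (103, 59), (110, 60), (111, 60), (112, 60), (114, 60), (98, 50)]
```

Call:
{"name": "arm_command", "arguments": {
  "turn": [
    [0, 0, 0.4],
    [0, 0, 0.4],
    [0, 0, 0],
    [0, 0, 0]
  ],
  "xyz": [
    [-0.004, -0.008, 0],
    [0, 0, 0],
    [0, 0, 0],
    [0, 0, 0]
  ],
  "claw": [2, 2, 2, 2]
}}

```text
time_s: 30.4
position: [0.5463, 0.0016, 0.0319]
tool_rot: [[-0.555, 0.832, 0.001], [0.832, 0.555, -0.001], [-0.001, 0.0, -1.0]]
ft_force: [-2.1, -2.0, 4.9]
grip_width: 0.0094
gripper_force: 49.7
```

```bash
cat >> b.py <<'E'
k=abs(bx+.0415)<.003; print([(round(y*1000),int(np.median(im[...,1][k&(abs(by-y)<.0008)])),round(1000*float(np.nanmedian(w[...,2][k&(abs(by-y)<.0008)])))) for y in np.arange(-.02,.002,.0015)])
P=env.observe()['position']; m=(hsv[...,0]>15)&(hsv[...,0]<35)&(hsv[...,1]>110)&(np.hypot(w[...,0]-P[0],w[...,1]-P[1])<.03)&(w[...,2]>.08); p=w[m]
zz=np.percentile(p[:,2],97); print('bow top',zz.round(4),rect(p[abs(p[:,2]-zz)<.004]))
E
python3 b.py w26
```

```text
t 30.4 pos [0.5463 0.0016 0.0319] yaw 123.68 j6 -45.9 F [-2.1 -2.   4.9] w 0.0094 g 49.7
turn units [ 2.000e-03  1.400e-02 -3.064e+00] shift units [ 0.011  0.018 -0.001]
T [-0.412  0.433  0.26 ]
bolt y [-0.03   -0.014   0.0101  0.0267  0.0282] 2136
[(-20, 99, 50), (-18, 145, 50), (-17, 167, 50), (-15, 175, 57), (-14, 209, 57), (-12, 224, 57), (-11, 223, 58), (-9, 220, 57), (-8, 198, 58), (-6, 164, 58), (-5, 113, 62), (-3, 98, 62), (-2, 97, 62), (0, 71, 60), (1, 98, 58)]
bow top 0.1008 (array([546.7,   3. ]), array([ 9.9, 33.9]), 33.59)
```

Call:
{"name": "arm_command", "arguments": {
  "turn": [
    [0, 0, 0.3],
    [0, 0, 0],
    [0, 0, 0]
  ],
  "xyz": [
    [0, 0, 0],
    [0, 0, 0],
    [0, 0, 0]
  ],
  "claw": [2, 2, 2]
}}

```text
time_s: 30.75
position: [0.5462, 0.0016, 0.0319]
tool_rot: [[-0.532, 0.846, 0.001], [0.846, 0.532, -0.001], [-0.001, 0.0, -1.0]]
ft_force: [-2.9, -1.8, 4.8]
grip_width: 0.0095
gripper_force: 49.8
```

```bash
python3 b.py w27
```

```text
t 30.75 pos [0.5462 0.0016 0.0319] yaw 122.17 j6 -44.4 F [-2.9 -1.8  4.8] w 0.0095 g 49.8
turn units [ 0.     0.011 -3.365] shift units [ 0.009  0.018 -0.001]
T [-0.393  0.465  0.298]
bolt y [-0.03   -0.014   0.0101  0.0267  0.0281] 2115
[(-20, 102, 50), (-18, 146, 50), (-17, 159, 51), (-15, 178, 57), (-14, 206, 57), (-12, 224, 58), (-11, 223, 57), (-9, 220, 57), (-8, 198, 57), (-6, 163, 58), (-5, 114, 62), (-3, 98, 62), (-2, 98, 62), (0, 73, 60), (1, 96, 58)]
bow top 0.1008 (array([546.8,   3.3]), array([10.2, 33.8]), 32.71)
```

The bolt has stopped and torque is at the stop (0.3 N·m). I'll relax slightly, release and withdraw upward.

Call:
{"name": "arm_command", "arguments": {
  "turn": [
    [0, 0, -0.4],
    [0, 0, 0],
    [0, 0, 0],
    [0, 0, 0],
    [0, 0, 0],
    [0, 0, 0],
    [0, 0, 0],
    [0, 0, 0],
    [0, 0, 0],
    [0, 0, 0],
    [0, 0, 0]
  ],
  "xyz": [
    [0, 0, 0],
    [0, 0, 0],
    [0, 0, 0],
    [0, 0, 0],
    [0, 0, 0],
    [0, 0, 0],
    [0, 0, -0.2],
    [0, 0, -0.5],
    [0, 0, -0.8],
    [0, 0, -0.8],
    [0, 0, 0]
  ],
  "claw": [2, 2, 12, 18, 24, 28, 30, 30, 30, 30, 30],
  "squeeze": 30
}}

```text
time_s: 31.9
position: [0.5486, 0.0012, 0.1528]
tool_rot: [[-0.561, 0.828, 0.011], [0.828, 0.561, -0.003], [-0.009, 0.008, -1.0]]
ft_force: [0.2, -1.3, 0.2]
grip_width: 0.0301
gripper_force: 0.0
```

```bash
python3 b.py w28; python3 - <<'E'
from h import *
snap("scene","s28"); im,w=cloud("s28"); hsv=cv2.cvtColor(im,cv2.COLOR_BGR2HSV)
m=(hsv[...,0]>15)&(hsv[...,0]<35)&(hsv[...,1]>110)&(np.hypot(w[...,0]-.546,w[...,1]-.003)<.04); p=w[m]; print(len(p),p.min(0),p.max(0))
for c in((.4665,.202),(.442,.288)):
    k=(w[...,2]>.011)&(w[...,2]<.04)&(np.hypot(w[...,0]-c[0],w[...,1]-c[1])<.036); print(rect(w[k]),np.median(w[k][:,2]))
E
```

```text
t 31.9 pos [0.5486 0.0012 0.1528] yaw 124.1 j6 -46.3 F [ 0.2 -1.3  0.2] w 0.0301 g 0.0
turn units [ 0.075  0.112 -2.98 ] shift units [ 0.063 -0.036  2.416]
T [ 0.022  0.047 -0.003]
bolt y [-0.0149 -0.0131  0.0107  0.0268  0.0282] 665
[(-20, 87, 47), (-18, 120, 48), (-17, 137, 47), (-15, 146, 54), (-14, 178, 55), (-12, 187, 55), (-11, 186, 55), (-9, 186, 55), (-8, 182, 55), (-6, 167, 55), (-5, 115, 60), (-3, 81, 60), (-2, 80, 60), (0, 63, 58), (1, 92, 55)]
bow top 0.0981 (array([545.2,   3. ]), array([ 9.7, 33.3]), 40.99)
146 [ 0.53383619 -0.01308648  0.05010072] [0.55972491 0.03072933 0.10415371]
(array([482. , 192.6]), array([31.7, 10.1]), 89.01) 0.017768557810894946
(array([449.2, 295.9]), array([37.5, 61.5]), 30.28) 0.01806041614484541
```

```bash
for i in 1 2 3; do python3 b.py w29; done; python3 - <<'E'
from h import *
print(env.close_job())
E
```

```text
t 32.0 pos [0.5463 0.0016 0.148 ] yaw 124.09 j6 -46.3 F [-0.5  0.9 -1.6] w 0.0301 g 0.0
turn units [ 0.015  0.032 -2.983] shift units [0.016 0.012 2.319]
T [-0.027  0.021 -0.018]
bolt y [-0.0293 -0.0134  0.0103  0.0267  0.0281] 695
[(-20, 88, 49), (-18, 121, 49), (-17, 130, 49), (-15, 149, 56), (-14, 171, 56), (-12, 187, 57), (-11, 186, 56), (-9, 185, 56), (-8, 174, 57), (-6, 153, 57), (-5, 117, 62), (-3, 82, 61), (-2, 81, 61), (0, 63, 60), (1, 88, 56)]
bow top 0.0999 (array([545.9,   3. ]), array([ 9.7, 33.1]), 41.23)
t 32.05 pos [0.5458 0.0017 0.1468] yaw 124.09 j6 -46.3 F [ 1.2 -0.5 -0.6] w 0.0301 g 0.0
turn units [-2.000e-03  1.000e-02 -2.983e+00] shift units [0.005 0.024 2.296]
T [0.016 0.015 0.013]
bolt y [-0.015  -0.0132  0.0106  0.0266  0.0281] 686
[(-20, 91, 49), (-18, 122, 49), (-17, 132, 50), (-15, 149, 56), (-14, 172, 57), (-12, 187, 57), (-11, 186, 57), (-9, 184, 57), (-8, 167, 57), (-6, 142, 57), (-5, 101, 62), (-3, 82, 62), (-2, 80, 62), (0, 67, 60), (1, 93, 57)]
bow top 0.1003 (array([546.5,   2.8]), array([ 9.7, 33.7]), 41.42)
t 32.1 pos [0.5456 0.0017 0.1462] yaw 124.08 j6 -46.3 F [-1.2 -1.  -0.9] w 0.0305 g 0.0
turn units [-0.011 -0.003 -2.983] shift units [-0.     0.029  2.283]
T [0.038 0.001 0.006]
bolt y [-0.015  -0.0132  0.0106  0.0267  0.0282] 698
[(-20, 92, 49), (-18, 122, 50), (-17, 129, 50), (-15, 150, 56), (-14, 176, 57), (-12, 187, 57), (-11, 186, 57), (-9, 181, 57), (-8, 166, 57), (-6, 144, 57), (-5, 104, 62), (-3, 81, 62), (-2, 80, 62), (0, 70, 60), (1, 92, 58)]
bow top 0.1006 (array([546.6,   2.9]), array([ 9.7, 33.4]), 41.32)
the job is handed in; nothing more can be done
None
```

I handed the job in at about 32 s: the dish lies flat in the tray beside the other one, the bolt is in its keeper at the end of its travel, and the key stands fully home with the gripper clear of it. No verdict came back, and I did not re-check the bottles, case, oil or beaker afterwards.

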